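Push the nut carton home down the empty lane of the counter rack

TASK

One of the three lanes of the rack on the shop counter stands empty, and a carton waits askew on the counter in front of it. With the fingertips, push the carton straight down the empty lane until it sits square and fully home against the lane's back stop, without the carton or the hand ever touching the wire guide rails on either side of that lane. Only push it along the counter (do not lift or tip it), and leave the stocked lanes and the other goods on the counter undisturbed.

Things in the scene. Friction and masses are not known exactly. Their poses are not given: they have to be found in the camera images.
- carton: The carton to push: loose brown cardboard box with a paper band, 100 mm long (its x), 94 mm wide (y), 65 mm high, 0.3 to 0.65 kg. Origin at the centre of its underside. It starts in front of the empty lane: front end 5 to 60 mm short of the mouth, up to 40 mm off the centreline, turned up to 0.3 rad from the lane. Too wide for most grippers to pinch; turns if pushed off-centre.
- lane_empty: The empty lane, fixed. Origin on the counter (its floor, no step) at the middle of its mouth, the end towards the robot; x points down the lane, y left, z up. 112 mm wide inside, so the centred carton has 9 mm to spare each side. Back stop: upright steel plate 58 mm high, face at x = 150 mm; the carton is home when its centre is at x = 100 mm. Turned up to 0.12 rad from straight ahead.
- rails_empty: The two dark wire guide rails of the empty lane, fixed, each 150 mm long, 6 mm thick and 40 mm high. Same origin and axes as the empty lane. Not to be touched.
- lane_a: A stocked lane, fixed, same shape, origin and axes as the empty lane. The three lanes stand parallel, side by side, 126 mm apart from centre to centre, in an order that varies.
- lane_b: The other stocked lane, fixed, same shape.
- stock_a: Carton like the one to push, standing home in lane a (loose). Leave it.
- stock_b: Carton like the one to push, standing home in lane b (loose). Leave it.
- sample_tin: Small green tin, 38 mm across, 45 mm high, standing in the mouth of lane a (loose). Origin at the centre of its underside. Leave it.
- sample_jar: Small amber jar, 36 mm across, 50 mm high, standing in the mouth of lane b (loose). Origin at the centre of its underside. Leave it.
- tall_tin: Green tin with brass lid, 68 mm across, 125 mm high, standing to the left of the rack (loose). Origin at the centre of its underside. Leave it.
- honey_jar: Amber jar with brass lid, 68 mm across, 105 mm high, standing to the right of the rack (loose). Origin at the centre of its underside. Leave it.
- flat_tin: Flat round green tin, 96 mm across, 34 mm high, lying on the counter's left part (loose). Origin at the centre of its underside. Leave it.
- scoop: Steel nut scoop, 56 mm wide, 182 mm long, lying on the counter's right part (loose). Origin under the middle of its pan, handle along its -x. Leave it.
Mind the look-alikes: they are no part of the job. What is shaped like the carton but black is not meant.

How it is judged (in metres and radians):
At the end, for the whole second after the job is handed in: The carton stands flat and still on the counter in the empty lane, its centre within 5.5 mm of fully home (front end against the back stop), within 10 mm of the lane's centreline and within 0.07 rad of square (x of carton in the frame of lane_empty above 0.0945 m and y of carton in the frame of lane_empty between -0.01 and 0.01 m and angle between the x axis of carton and the x axis of lane_empty, either way round below 0.07 rad and angle between carton's own z axis and vertical below 0.05 rad and height (world z) of carton below 0.004 m and linear speed of carton below 0.01 m/s); the robot touches nothing.
It fails at once if the carton, the hand or anything else touches a guide rail of the empty lane (contact force between rails_empty and anything else above 0.3 N).
It fails at once if the carton is lifted off the counter or tipped (height (world z) of carton above 0.008 m or angle between carton's own z axis and vertical above 0.15 rad).
It fails at once if the stock in the other lanes or other goods on the counter are disturbed (moved more than 10 mm) (distance of any of stock_a, stock_b, sample_tin, sample_jar, tall_tin, honey_jar, flat_tin, scoop from where it was at the start of the episode above 0.01 m).
It also fails if it takes over 72 s, if anything falls off the work surface, if the arm or the gripper's body presses on something with over 40 N, if the wrist force passes 120 N, or if a joint passes its speed limit or range.

ROBOT

A 7-joint arm with a two-finger parallel gripper is mounted at the origin on the work surface. World frame = base frame: x ahead of the robot, y to its left, z up, the work surface at z = 0. Lengths are in mm, angles in rad, forces in N, time in s.
With the tool pointing down it reaches from about 400 to 850 mm from the base axis. Payload 10.4 kg.
Tool frame: the origin (TCP) lies at the very end of the fingers, on their centre line; the grasp point (between the pads) lies 19 mm behind it (r.grip_point_offset is the distance from the TCP to the grasp point, in mm); z points along the fingers, y is the direction in which the jaws open and shut (so a half turn about z gives the same grasp; the last joint's range is limited). The gripper opens to 85 mm and grips with 20 to 120 N. Pads are 22 mm wide; open, the fingers measure 114 mm over their backs; the gripper's body (76 mm by 85 mm) begins 54 mm behind the grasp point. The pads swing forward as they close: fully open they stand 13 mm farther back than shut.
Start: joints at [-1.325, 0.332, -0.065, 1.46, 0.022, 1.35, -0.088], TCP at [165.97, 602.582, 231.338] pointing down, gripper open.
Joint ranges: [-2.6, 2.6], [-0.5, 2.12], [-1.47, 1.34], [0.16, 2.42], [-1.27, 4.41], [0.06, 2.06], [-2.6, 2.6]. Speed limits (rad/s): [2.22, 2.22, 2.79, 2.79, 3.14, 3.14, 3.14].

INTERFACE

Orientations are given as a unit quaternion [w, x, y, z].
In Python, from rig import r gives the robot as it stands. The module is installed in compiled form; this text tells all that it offers.
- The arm moves only by the tool step_arm, never from a script. Its argument "increments" is a list of rows, each a list of 3 entries, a list of its own where there are three numbers: the shift along the world's x, y, z in m, then the turn, a rotation vector about the world's x, y, z in degrees, then the opening, from 0 (shut) to 1 (fully open). In form: [[[x, y, z], [wx, wy, wz], claw], ...]. A call has exactly 8 rows; each row shifts and turns the commanded pose from where the row before left it; what a row does not reach is not made up. A row lasts 1/10 s, in which the tool goes at most 50 mm and 8.59 degrees, less where a joint would pass 70% of its speed; a pose out of reach is approached as far as the arm can. A call is refused whole if a number of a shift passes 0.05 or a number of a turn 8.59, either way. A call with a gripper value outside its range is refused whole. The fingers move at their own pace and stop on an object; "newtons" is the grip in N (left out, the last holds). Time passes only in rows, so rows that do not move let the fingers close, or fill a call up. It gives the time, the measured TCP pose, the force and the opening at its end, in the units of the state.
- r.get_state(): the state, without advancing time (a new reading comes with each control period).
- r.grab_frame(name): name is "side" or "top"; returns the picture (420x560x3 uint8, red, green, blue); there is no depth.
- r.get_calibration(name): a dict with "K" (3x3 intrinsics, pixels), "rvec" (rotation vector, rad) and "tvec" (3), from world to camera coordinates, as OpenCV has them. Camera axes: x right, y down, z forward; pixel columns grow to the right and rows downward; lengths in mm; the calibration is good to about 2 mm. A picture is of the moment at which its call begins. get_calibration takes no time and is no camera call.
- r.job_done(): hands the job in, once; it reports no verdict.
Trained networks look in the newest picture that a camera, given by its name, has taken for a name from the list of things; names that differ only in an ending like _2 or _b are one class to them, and where a whole thing is asked for, a point or a joint stands for the part that bears it (a point fixed in the world has none). Each returns a list of dicts, best first, with "p" (0 to 1); they miss things now and then, are a little off and sometimes report something else, mostly with a low value. They report only what shows in the picture. A call takes as long as a camera call. They do not tell look-alikes from the thing itself.
- r.cut_out(camera, query): "pixels" (420x560 bool, what is visible of it) and "xy" ([column, row] in pixels, amid what is visible of it).
The state is a dict: "t": time; "joint_positions": joint angles; "dq": joint speeds; "joint_efforts": joint torques, N m; "tcp_pos": TCP position; "tool_rot": TCP orientation; "contact_force": force on the tool from outside, world axes, zero at the start; "ft_torque": the same for the moment, N m; "opening": opening from 0.0 (shut) to 1.0 (fully open).
Only numpy, scipy, OpenCV 4.12 (cv2) and the standard library are available. Lean on these libraries where they do the work, as an engineer would, in place of code of your own. Each camera call takes 0.05 s, during which the arm holds its last target.

## Working session

There is one attempt and no reset: what is moved stays moved. The work goes in short steps, Python scripts to look and compute and a tool call to move; the robot and the scene stay as the last step left them, time stands still between calls to the robot, and variables do not carry over. Pictures are saved under pics/ and viewed, and the job is handed in when it is done.

Besides the shell and the picture viewer there is one more tool, called after "Request:" in YAML: its name, and indented under it one key for each argument. step_arm: Moves the arm, as the interface text tells. Its arguments: {"type":"object","properties":{"increments":{"type":"array"},"newtons":{"type":"number"}},"required":["increments"]}

```bash
mkdir -p pics
python3 - <<'E'
from rig import r
import cv2
for n in ("top","side"):
    f=r.grab_frame(n); cv2.imwrite(f"pics/{n}0.png",f[:,:,::-1])
    print(n,r.get_calibration(n))
print(r.get_state())
E
```

```text
top {'K': array([[446.63554374,   0.        , 279.33686278],
       [  0.        , 446.63554374, 211.82812411],
       [  0.        ,   0.        ,   1.        ]]), 'rvec': array([ 2.12928151, -2.08868491,  0.21158813]), 'tvec': array([  14.9465646 ,  477.83703154, 1244.56316756])}
side {'K': array([[402.69781387,   0.        , 283.71606406],
       [  0.        , 402.69781387, 213.14470064],
       [  0.        ,   0.        ,   1.        ]]), 'rvec': array([ 2.30462144, -0.83764362,  0.30296652]), 'tvec': array([-378.03119265,  278.07512954,  835.33682782])}
{'t': 0.1, 'joint_positions': array([-1.32456618,  0.33279926, -0.06470451,  1.46083955,  0.02160542,
        1.34990341, -0.08853079]), 'dq': array([-1.34059231e-03, -2.42309620e-03, -8.61972778e-04, -1.58964010e-03,
        8.11030982e-04,  2.53985138e-03,  4.40234147e-05]), 'joint_efforts': array([ 1.26156177e-03, -6.26748848e+01,  4.89813555e-02, -3.92431748e+01,
        1.63881032e-02,  6.84056766e-03, -2.07182836e-05]), 'tcp_pos': array([165.91668721, 602.23350766, 230.60987606]), 'tool_rot': array([-5.40636185e-05,  1.34013874e-01,  9.90979257e-01, -6.24620972e-04]), 'contact_force': array([0.64704022, 0.05592511, 0.59405917]), 'ft_torque': array([ 0.02333022, -0.00017615, -0.02880859]), 'opening': 1.0016986369192749}
```

View pics/top0.png

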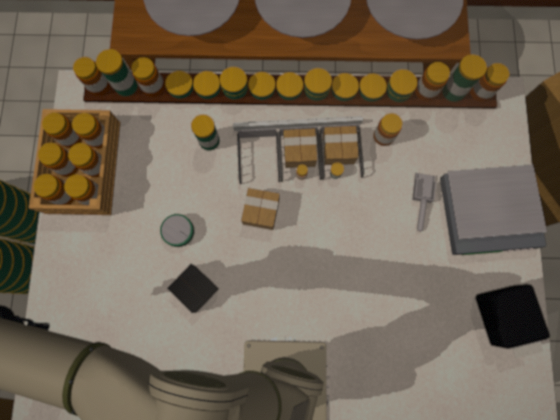

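View pics/side0.png

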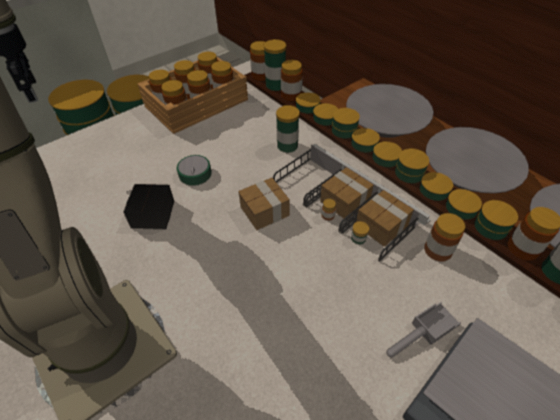

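```bash
cat > h.py <<'E'
import numpy as np, cv2
from rig import r
def cal(n):
    c=r.get_calibration(n); return np.array(c["K"]),np.array(c["rvec"]),np.array(c["tvec"])
def proj(n,P):
    K,rv,tv=cal(n); return cv2.projectPoints(np.float64(P).reshape(-1,1,3),rv,tv,K,None)[0].reshape(-1,2)
def unproj(n,px,z=0):
    K,rv,tv=cal(n); R=cv2.Rodrigues(rv)[0]; px=np.atleast_2d(px)
    d=(np.linalg.inv(K)@np.c_[px,np.ones(len(px))].T); d=(R.T@d).T; c=-R.T@tv
    return c+d*((z-c[2])/d[:,2])[:,None]
E
python3 - <<'E'
from h import *
np.set_printoptions(precision=1,suppress=True)
M={}
for n in ("top","side"):
    f=r.grab_frame(n)
    for q in ("carton","rails_empty","lane_empty","sample_tin","sample_jar","tall_tin"):
        try:
            for i,d in enumerate(r.cut_out(n,q)):
                print(n,q,round(d["p"],2),np.array(d["xy"]),d["pixels"].sum(),unproj(n,d["xy"],0)[0])
                M[f"{n}_{q}_{i}"]=d["pixels"]
        except Exception as e: print(n,q,e)
np.savez("m0.npz",**M)
f=r.grab_frame("top"); c=f[105:240,225:400]; cv2.imwrite("pics/ctop.png",cv2.resize(c,None,fx=4.5,fy=4.4,interpolation=cv2.INTER_CUBIC)[:,:,::-1])
f=r.grab_frame("side"); c=f[130:270,220:430]; cv2.imwrite("pics/cside.png",cv2.resize(c,None,fx=3.8,fy=3.8,interpolation=cv2.INTER_CUBIC)[:,:,::-1])
E
```

```text
top carton 0.88 [260.1 208.6] 1208 [496.8  82.8   0. ]
top rails_empty 0.7 [239.6 158.9] 201 [652.7 150.7   0. ]
top lane_empty 0.79 [252.  132.4] 489 [740.3 115.2   0. ]
top lane_empty 0.42 [340.1 143.8] 1285 [ 707.5 -160.     0. ]
top sample_tin 0.5 [336.5 170. ] 189 [ 622.4 -148.3    0. ]
top sample_jar 0.65 [299.5 171.6] 157 [615.2 -34.8   0. ]
top sample_jar 0.38 [298.3 148.9] 1163 [688.5 -30.3   0. ]
top tall_tin 0.64 [203.1 133.2] 768 [734.9 268.2   0. ]
top tall_tin 0.53 [387.1 131.2] 697 [ 751.7 -307.1    0. ]
top tall_tin 0.16 [341.6 146.6] 1287 [ 698.4 -164.6    0. ]
side carton 0.89 [149.5 205.5] 1984 [263.2 294.7  -0. ]
side carton 0.78 [267.3 202.1] 1861 [515.6  98.2   0. ]
side rails_empty 0.72 [308.2 188.2] 172 [636.3  65.5   0. ]
side rails_empty 0.34 [345.8 190.9] 1607 [709.4 -10.    0. ]
side lane_empty 0.95 [317.6 160.7] 847 [735.  132.9   0. ]
side lane_empty 0.47 [345.5 189.5] 1501 [712.7  -5.6   0. ]
side sample_tin 0.75 [359.8 232.2] 314 [ 631.7 -136.     0. ]
side sample_jar 0.79 [324.4 207.7] 260 [620.4 -17.   -0. ]
side tall_tin 0.85 [284.9 129.3] 941 [757.6 312.7   0. ]
```

View pics/ctop.png

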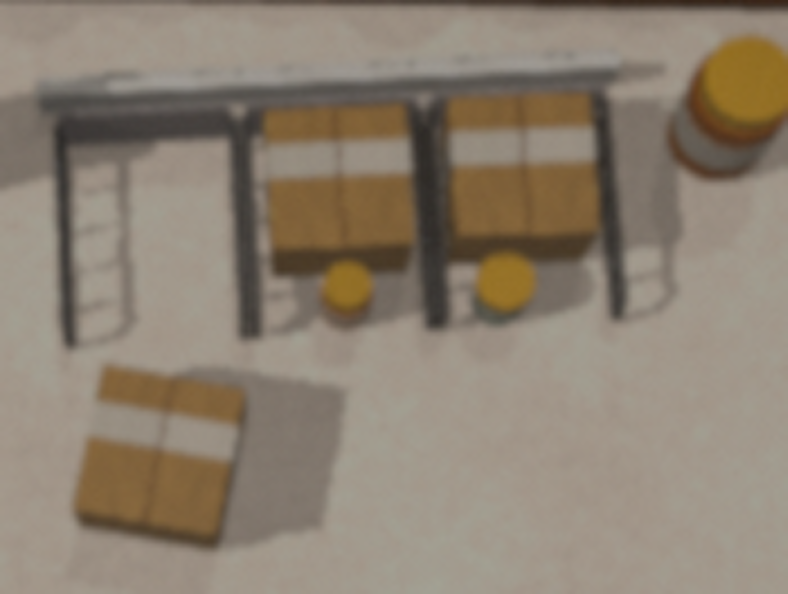

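View pics/cside.png

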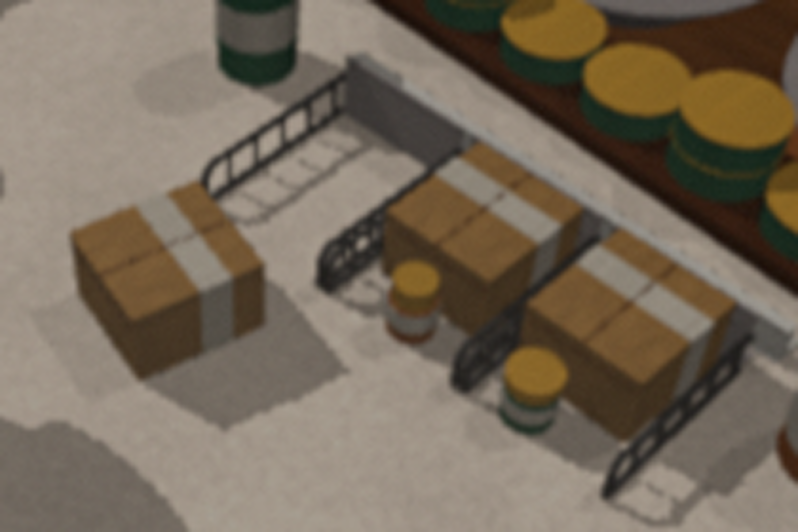

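```bash
cat >> h.py <<'E'
from scipy.optimize import minimize
def boxpts(x,y,a,L,W,H,z0=0,ox=0,oy=0):
    P=np.array([[ox+sx*L/2,oy+sy*W/2,z] for sx in(-1,1) for sy in(-1,1) for z in(z0,z0+H)],float)
    c,s=np.cos(a),np.sin(a)
    return np.c_[x+c*P[:,0]-s*P[:,1],y+s*P[:,0]+c*P[:,1],P[:,2]]
S=6
def hullmask(n,P,roi,im=None,val=1.0):
    x0,y0,x1,y1=roi
    if im is None: im=np.zeros(((y1-y0)*S,(x1-x0)*S),np.float32)
    p=(proj(n,P)-[x0,y0]+0.5)*S-0.5
    h=cv2.convexHull(np.float32(p)); cv2.fillConvexPoly(im,np.int32(np.round(h*16)),val,shift=4,lineType=cv2.LINE_8)
    return im
def down(im): return cv2.resize(im,None,fx=1/S,fy=1/S,interpolation=cv2.INTER_AREA)
def brown(f):
    f=cv2.GaussianBlur(f,(0,0),.5); f=f.astype(float); return (f[:,:,0]-f[:,:,2])/(f.sum(2)/3+10)
def fitcarton(n,f,x,y,a,mask=None):
    ctr=proj(n,[[x,y,32]])[0]; roi=[int(ctr[0]-45),int(ctr[1]-42),int(ctr[0]+45),int(ctr[1]+42)]
    b=mask if mask is not None else brownmask(f,roi)
    t=b[roi[1]:roi[3],roi[0]:roi[2]].astype(np.float32)
    g=lambda m:cv2.GaussianBlur(m,(0,0),1.0)
    t=g(t)
    cost=lambda p:float(((g(down(hullmask(n,boxpts(p[0],p[1],p[2]/100,100,94,65),roi)))-t)**2).sum())
    best=min((minimize(cost,[x,y,100*a+d],method="Nelder-Mead",options=dict(initial_simplex=[[x,y,100*a+d],[x+8,y,100*a+d],[x,y+8,100*a+d],[x,y,100*a+d+8]])) for d in(-8,8)),key=lambda q:q.fun)
    return best.x*[1,1,.01],best.fun,t.sum()
def brownmask(f,roi):
    b=(brown(f)>.45).astype(np.uint8); k,l,st,_=cv2.connectedComponentsWithStats(b)
    out=np.zeros(b.shape,np.uint8); c=[(roi[0]+roi[2])/2,(roi[1]+roi[3])/2]
    m=np.zeros_like(b); m[int(c[1])-30:int(c[1])+30,int(c[0])-30:int(c[0])+30]=1
    pts=cv2.findNonZero(b*m)
    cv2.fillConvexPoly(out,cv2.convexHull(pts),1); return out
E
python3 - <<'E'
from h import *
np.set_printoptions(precision=3,suppress=True)
M=np.load("m0.npz")
for n,mk in(("top","top_carton_0"),("side","side_carton_1")):
    f=cv2.imread(f"pics/{n}0.png")[:,:,::-1]
    print(n,"net",fitcarton(n,f,496,85,-.2,M[mk]))
    b=brown(f); m=M[mk]; print(np.percentile(b[m],[5,25,50,75,95]), np.percentile(b[100:250,200:400][~m[100:250,200:400]],[50,75,90]))
    print(n,"brown",fitcarton(n,f,496,85,-.2))
E
```

```text
top net (array([489.799,  79.123,  -0.165]), np.float64(13.947383880615234), np.float32(1208.0))
[0.142 0.309 0.61  0.65  0.665] [0.146 0.16  0.609]
top brown (array([490.753,  80.171,  -0.165]), np.float64(33.564781188964844), np.float32(1156.0))
side net (array([487.607,  76.584,  -0.168]), np.float64(2.8041579723358154), np.float32(1861.0))
[0.138 0.302 0.528 0.655 0.675] [0.156 0.331 0.744]
side brown (array([490.433,  78.131,  -0.194]), np.float64(27.48788833618164), np.float32(1739.0))
```

```bash
cat >> h.py <<'E'
def rack_render(n,p,roi,boxes=True):
    # returns brown, dark renders ; lanes k=0 empty,-1,-2 to the right
    x,y,a=p[0],p[1],p[2]/100
    dk=np.zeros(((roi[3]-roi[1])*S,(roi[2]-roi[0])*S),np.float32)
    for k in(0,-1,-2):
        for s in(-1,1): hullmask(n,boxpts(x,y,a,150,6,40,0,75,126*k+59*s),roi,dk)
    br=np.zeros_like(dk)
    for k in(-1,-2): hullmask(n,boxpts(x,y,a,100,94,65,0,100,126*k),roi,br)
    return dk,br
E
python3 - <<'E'
from h import *
np.set_printoptions(precision=3,suppress=True)
g=lambda m:cv2.GaussianBlur(m,(0,0),.8)
M=np.load("m0.npz")
n="top"; f=cv2.imread("pics/top0.png")[:,:,::-1]
roi=[230,100,375,190]; c=f[roi[1]:roi[3],roi[0]:roi[2]].astype(np.float32)
gray=c.mean(2); print(np.percentile(gray,[2,5,10,25,50,75]))
dark=np.clip((105-gray)/50,0,1)*(brown(f)[roi[1]:roi[3],roi[0]:roi[2]]<.3)
stock=(M["top_lane_empty_1"]|M["top_sample_jar_1"])[roi[1]:roi[3],roi[0]:roi[2]].astype(np.float32)
cv2.imwrite("pics/dark.png",cv2.resize(np.hstack([dark,stock])*255,None,fx=2.7,fy=2.7))
# rails only (rows between plate shadow and mouth): weight rails by points with local x 20..150
def costr(p):
    dk,br=rack_render(n,p,roi); dk=down(dk); br=down(br)
    return float(((g(dk*(1-br))-g(dark))[28:]**2).sum())
def costs(p):
    dk,br=rack_render(n,p,roi); return float(((g(down(br))-g(stock))**2).sum())
for nm,cst in(("rails",costr),("stock",costs),("both",lambda p:costr(p)+costs(p))):
    best=None
    for a in(-10,0,10):
        q0=[595,100,a]
        q=minimize(cst,q0,method="Nelder-Mead",options=dict(initial_simplex=[q0,[615,100,a],[595,120,a],[595,100,a+8]]))
        if best is None or q.fun<best.fun: best=q
    print(nm,best.x,best.fun)
x,y,a=best.x; a/=100
vis=cv2.resize(f,None,fx=4,fy=4,interpolation=cv2.INTER_CUBIC)[:,:,::-1].copy()
def line(P,col):
    p=np.int32((proj(n,P)+.5)*4-.5)
    cv2.polylines(vis,[p],False,col,1)
c_,s_=np.cos(a),np.sin(a)
W=lambda u,v,z:[x+c_*u-s_*v,y+s_*u+c_*v,z]
for k in(0,-1,-2):
    for v in(-62,-56,56,62):
        line([W(0,126*k+v,0),W(0,126*k+v,40),W(150,126*k+v,40)],(0,0,255))
line([W(150,62,58),W(150,-314,58)],(0,255,0))
line([W(150,62,0),W(150,-314,0)],(0,255,255))
cv2.imwrite("pics/vis.png",vis[400:960,880:1560])
E
```

```text
[ 40.333  45.333  61.     90.    119.667 146.667][ WARN:0@0.729] global loadsave.cpp:1063 imwrite_ Unsupported depth image for selected encoder is fallbacked to CV_8U.
Traceback (most recent call last):
  File "h.py", line 46, in rack_render
    for s in(-1,1): hullmask(n,boxpts(x,y,a,150,6,40,0,75,126*k+59*s),roi,dk)
                    ~~~~~~~~^^^^^^^^^^^^^^^^^^^^^^^^^^^^^^^^^^^^^^^^^^^^^^^^^
  File "h.py", line 20, in hullmask
    p=(proj(n,P)-[x0,y0]+0.5)*S-0.5
       ~~~~^^^^^
  File "h.py", line 6, in proj
    K,rv,tv=cal(n); return cv2.projectPoints(np.float64(P).reshape(-1,1,3),rv,tv,K,None)[0].reshape(-1,2)
            ~~~^^^
  File "h.py", line 4, in cal
    c=r.get_calibration(n); return np.array(c["K"]),np.array(c["rvec"]),np.array(c["tvec"])
ValueError: time passes only in moves, steps and waits
```

View pics/dark.png

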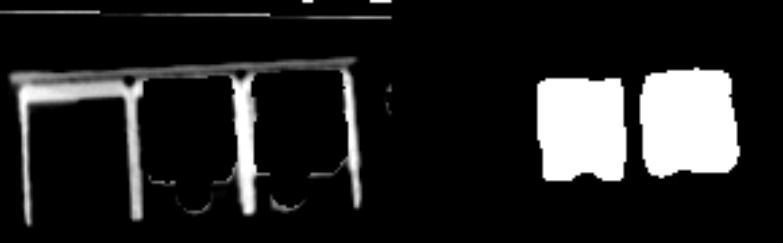

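Too many calibration calls; I'll cache the calibration.

```bash
python3 - <<'E'
s=open("h.py").read()
i=s.index("def cal(n)"); j=s.index("def proj")
s=s[:i]+'''import functools
@functools.lru_cache(None)
def cal(n):
    c=r.get_calibration(n); return np.array(c["K"]),np.array(c["rvec"]),np.array(c["tvec"])
'''+s[j:]
open("h.py","w").write(s)
E
cat > rack.py <<'E'
from h import *
np.set_printoptions(precision=3,suppress=True)
g=lambda m:cv2.GaussianBlur(m,(0,0),.8)
M=np.load("m0.npz")
n="top"; f=cv2.imread("pics/top0.png")[:,:,::-1]
roi=[230,100,375,190]; c=f[roi[1]:roi[3],roi[0]:roi[2]].astype(np.float32)
gray=c.mean(2)
dark=np.clip((105-gray)/50,0,1)*(brown(f)[roi[1]:roi[3],roi[0]:roi[2]]<.3)
stock=(M["top_lane_empty_1"]|M["top_sample_jar_1"])[roi[1]:roi[3],roi[0]:roi[2]].astype(np.float32)
dark=dark.astype(np.float32)
# stock hull: includes white band since net mask
def costr(p):
    dk,br=rack_render(n,p,roi); dk=down(dk); br=down(br)
    return float(((g(dk*(1-br))-g(dark))[38:]**2).sum())
def costs(p):
    dk,br=rack_render(n,p,roi); return float(((g(down(br))-g(stock))**2).sum())
for nm,cst in(("rails",costr),("stock",costs),("both",lambda p:costr(p)+costs(p))):
    best=None
    for a in(-10,0,10):
        q0=[595,100,a]
        q=minimize(cst,q0,method="Nelder-Mead",options=dict(initial_simplex=[q0,[615,100,a],[595,120,a],[595,100,a+8]]))
        if best is None or q.fun<best.fun: best=q
    print(nm,best.x,best.fun)
x,y,a=best.x; a/=100
c_,s_=np.cos(a),np.sin(a)
W=lambda u,v,z:[x+c_*u-s_*v,y+s_*u+c_*v,z]
for n,cr in(("top",(400,960,880,1560)),("side",(480,1080,880,1680))):
    f=cv2.imread(f"pics/{n}0.png")
    vis=cv2.resize(f,None,fx=4,fy=4,interpolation=cv2.INTER_CUBIC).copy()
    def line(P,col):
        p=np.int32((proj(n,P)+.5)*4-.5)
        cv2.polylines(vis,[p],False,col,1)
    for k in(0,-1,-2):
        for v in(-62,-56,56,62):
            line([W(0,126*k+v,0),W(0,126*k+v,40),W(150,126*k+v,40),W(150,126*k+v,0),W(0,126*k+v,0)],(0,0,255))
    line([W(150,62,58),W(150,-314,58)],(0,255,0))
    line([W(150,62,0),W(150,-314,0)],(0,255,255))
    for cp in ((489.5,78.5,-.167),):
        P=boxpts(*cp,100,94,65)
        for zz in(0,1): line(P[[zz,2+zz,6+zz,4+zz,zz]],(255,0,0))
    cv2.imwrite(f"pics/vis_{n}.png",vis[cr[0]:cr[1],cr[2]:cr[3]])
E
python3 rack.py
```

```text
rails [584.043  87.446   6.68 ] 62.102874755859375
stock [571.491  87.547   7.826] 103.1007080078125
both [573.76   87.116   7.116] 201.05641174316406
```

View pics/vis_top.png

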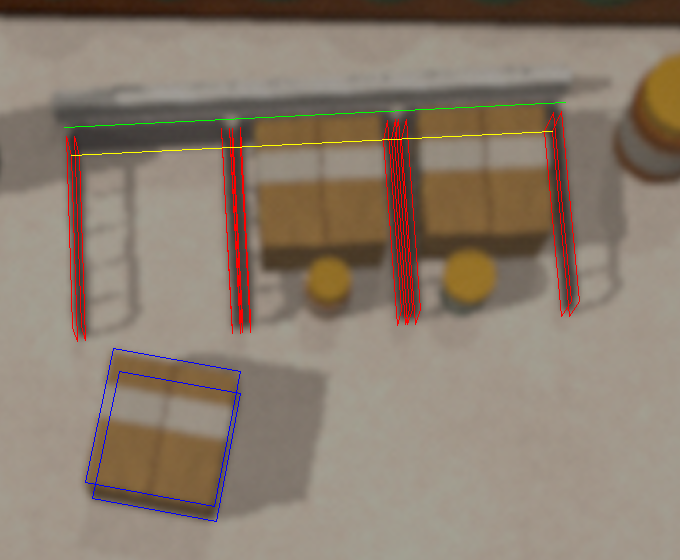

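View pics/vis_side.png

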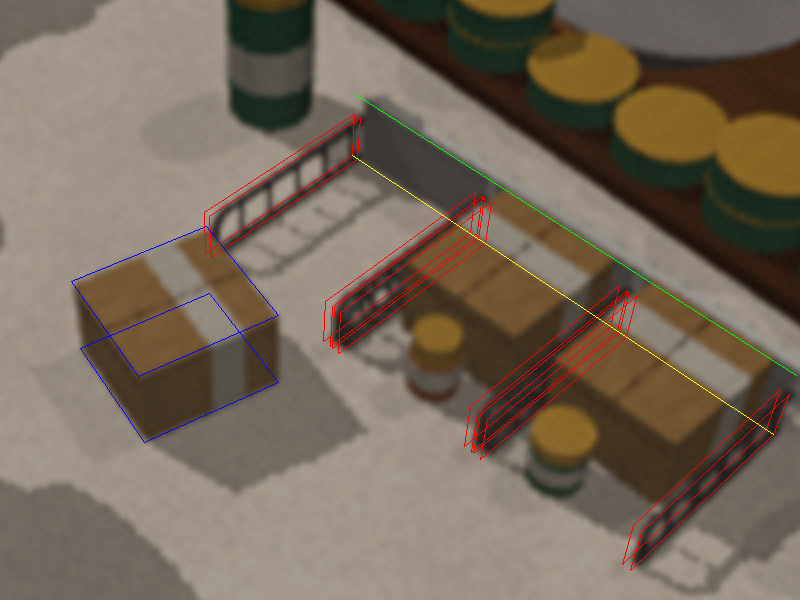

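```bash
cat > ov.py <<'E'
from h import *
def overlay(n,f,rk,cp,cr,out,z=5):
    x,y,a=rk; c_,s_=np.cos(a),np.sin(a)
    W=lambda u,v,zz:[x+c_*u-s_*v,y+s_*u+c_*v,zz]
    vis=cv2.resize(f[cr[1]:cr[3],cr[0]:cr[2]],None,fx=z,fy=z,interpolation=cv2.INTER_CUBIC)[:,:,::-1].copy()
    def line(P,col):
        p=np.int32(np.round((proj(n,P)-[cr[0],cr[1]]+.5)*z-.5)); cv2.polylines(vis,[p],False,col,1)
    for v in(-62,-56,56,62):
        line([W(0,v,0),W(0,v,40),W(150,v,40),W(150,v,0),W(0,v,0)],(0,0,255))
    for v in(-314,): line([W(0,v,0),W(0,v,40),W(150,v,40)],(0,0,255))
    line([W(150,62,58),W(150,-314,58)],(0,255,0)); line([W(150,62,0),W(150,-62,0)],(0,255,255))
    if cp is not None:
        P=boxpts(*cp,100,94,65)
        for zz in(0,1): line(P[[zz,2+zz,6+zz,4+zz,zz]],(255,0,0))
    cv2.imwrite(out,vis)
if __name__=="__main__":
    for n,cr in(("top",(228,110,378,220)),("side",(230,130,390,250))):
        overlay(n,cv2.imread(f"pics/{n}0.png")[:,:,::-1],(584,87.4,.0668),(489.5,78.5,-.167),cr,f"pics/ov_{n}.png")
E
python3 ov.py
```

```text
(no output)
```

View pics/ov_top.png

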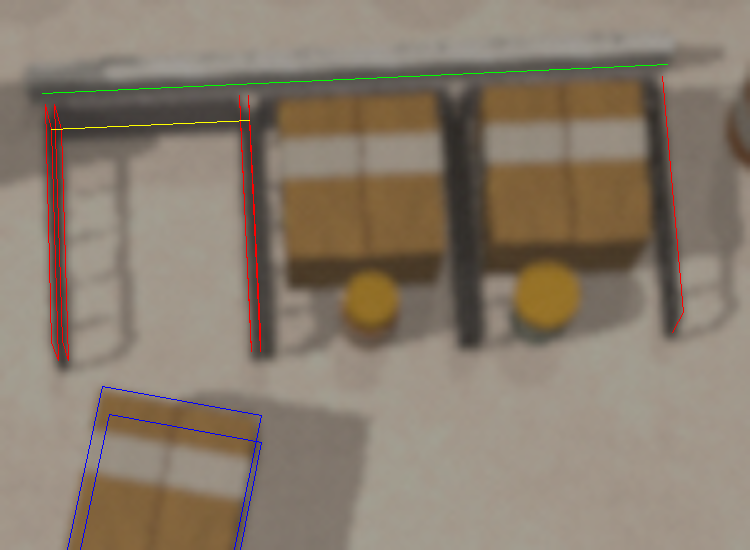

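View pics/ov_side.png

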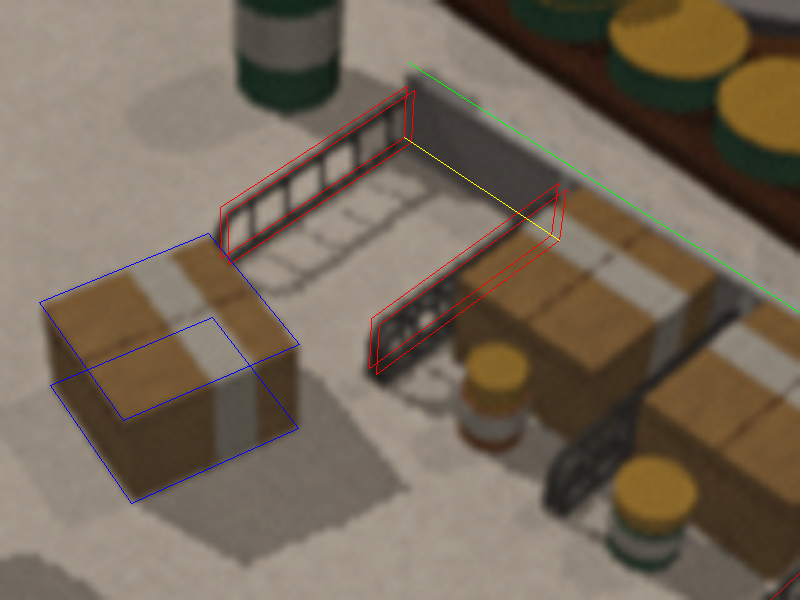

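The brown box at top-camera pixel (261,208) is the carton, because it has the paper band and lies in front of the empty left lane. The box at (193,288) is black, so it is the look-alike. The enlarged crop confirms this. Next I move the arm, with the fingers half open, to a point behind the carton.

Request:
step_arm:
  increments:
    - [[0.0225, -0.0375, 0], [0, 0, 0], 0.5]
    - [[0.0225, -0.0375, 0], [0, 0, 0], 0.5]
    - [[0.0225, -0.0375, 0], [0, 0, 0], 0.5]
    - [[0.0225, -0.0375, 0], [0, 0, 0], 0.5]
    - [[0.0225, -0.0375, 0], [0, 0, 0], 0.5]
    - [[0.0225, -0.0375, 0], [0, 0, 0], 0.5]
    - [[0.0225, -0.0375, 0], [0, 0, 0], 0.5]
    - [[0.0225, -0.0375, 0], [0, 0, 0], 0.5]

```text
t: 1.7
tcp_pos: [346.7, 300.9, 231.6]
tool_rot: [0.0, 0.134, 0.991, 0.0]
contact_force: [1.3, 0.1, 0.3]
opening: 0.502
```

Request:
step_arm:
  increments:
    - [[0.007, -0.0285, 0], [0, 0, 2.4], 0.5]
    - [[0.007, -0.0285, 0], [0, 0, 2.4], 0.5]
    - [[0.007, -0.0285, 0], [0, 0, 2.4], 0.5]
    - [[0.007, -0.0285, 0], [0, 0, 2.4], 0.5]
    - [[0.007, -0.0285, 0], [0, 0, 2.4], 0.5]
    - [[0.007, -0.0285, 0], [0, 0, 2.4], 0.5]
    - [[0.007, -0.0285, 0], [0, 0, 2.4], 0.5]
    - [[0.007, -0.0285, 0], [0, 0, 2.4], 0.5]

```text
t: 2.5
tcp_pos: [402.1, 73.4, 231.5]
tool_rot: [0.0, -0.034, 0.999, 0.0]
contact_force: [-0.1, -0.1, -0.7]
opening: 0.503
```

Request:
step_arm:
  increments:
    - [[0, 0, -0.02], [0, 0, 0], 0.5]
    - [[0, 0, -0.02], [0, 0, 0], 0.5]
    - [[0, 0, -0.02], [0, 0, 0], 0.5]
    - [[0, 0, -0.02], [0, 0, 0], 0.5]
    - [[0, 0, -0.02], [0, 0, 0], 0.5]
    - [[0, 0, -0.02], [0, 0, 0], 0.5]
    - [[0, 0, -0.02], [0, 0, 0], 0.5]
    - [[0, 0, 0], [0, 0, 0], 0.5]

```text
t: 3.3
tcp_pos: [400.5, 74.0, 89.6]
tool_rot: [-0.002, -0.033, 0.999, -0.001]
contact_force: [-0.2, -0.3, 0.3]
opening: 0.497
```

Run:
```python
from ov import *
for n,cr in(("top",(210,100,370,220)),("side",(180,110,340,260))):
    f=r.grab_frame(n); overlay(n,f,(582,86.2,.067),(489.5,78.5,-.167),cr,f"pics/a_{n}.png",4)
```

```text
(no output)
```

View pics/a_top.png

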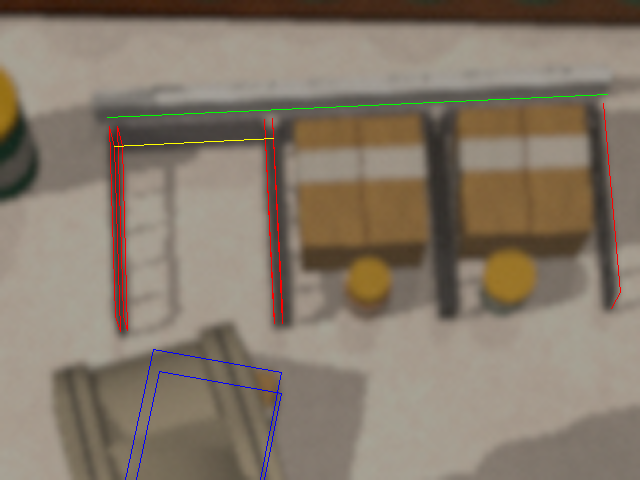

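View pics/a_side.png

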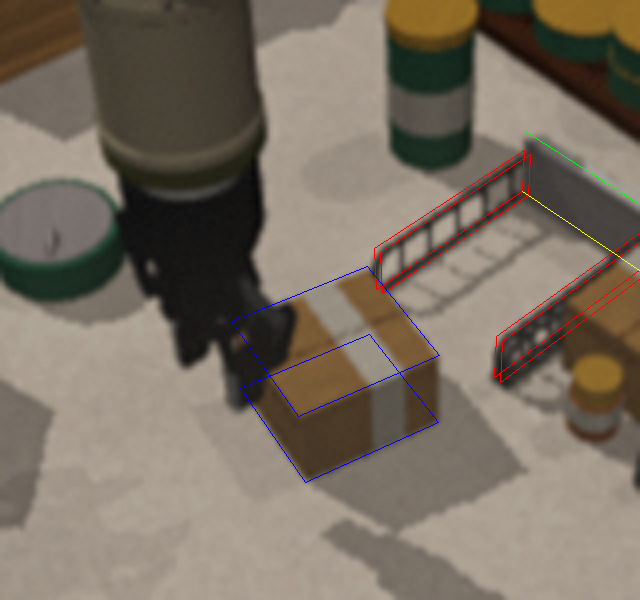

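Request:
step_arm:
  increments:
    - [[0, 0, -0.01], [0, 0, 0], 0.5]
    - [[0, 0, -0.01], [0, 0, 0], 0.5]
    - [[0, 0, -0.01], [0, 0, 0], 0.5]
    - [[0, 0, -0.01], [0, 0, 0], 0.5]
    - [[0, 0, -0.01], [0, 0, 0], 0.5]
    - [[0, 0, -0.01], [0, 0, 0], 0.5]
    - [[0, 0, -0.005], [0, 0, 0], 0.5]
    - [[0, 0, 0], [0, 0, 0], 0.5]

```text
t: 4.2
tcp_pos: [401.5, 74.3, 25.6]
tool_rot: [-0.001, -0.033, 0.999, -0.0]
contact_force: [0.4, 0.7, -0.4]
opening: 0.498
```

Run:
```python
from ov import *
for n,cr in(("side",(180,110,340,260)),):
    f=r.grab_frame(n); overlay(n,f,(582,86.2,.067),None,cr,f"pics/b_{n}.png",4)
```

```text
(no output)
```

View pics/b_side.png

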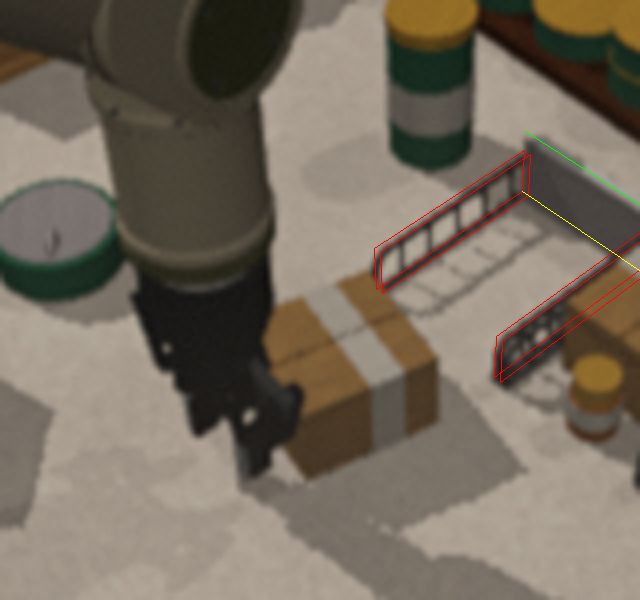

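Request:
step_arm:
  increments:
    - [[0.005, 0.0003, 0], [0, 0, 0], 0.5]
    - [[0.005, 0.0003, 0], [0, 0, 0], 0.5]
    - [[0.005, 0.0004, 0], [0, 0, 0], 0.5]
    - [[0.005, 0.0003, 0], [0, 0, 0], 0.5]
    - [[0.004, 0.0003, 0], [0, 0, 0], 0.5]
    - [[0.004, 0.0003, 0], [0, 0, 0], 0.5]
    - [[0.004, 0.0003, 0], [0, 0, 0], 0.5]
    - [[0.002, 0.0001, 0], [0, 0, 0], 0.5]

```text
t: 5.05
tcp_pos: [436.4, 76.9, 26.2]
tool_rot: [0.0, -0.033, 0.999, -0.0]
contact_force: [-1.0, -0.4, -0.3]
opening: 0.503
```

```bash
cat > look.py <<'E'
import sys
from ov import *
np.set_printoptions(precision=3,suppress=True)
tag=sys.argv[1]; gx,gy,ga=map(float,sys.argv[2:5]); cams=sys.argv[5:]
RK=(582,86.2,.067)
for n in cams:
    f=r.grab_frame(n); cp=None
    for d in r.cut_out(n,"carton")[:3]:
        P=proj(n,[[gx,gy,32]])[0]
        if np.hypot(*(np.array(d["xy"])-P))<25:
            fit,c,s=fitcarton(n,f,gx,gy,ga,d["pixels"]); cp=fit
            dx,dy=fit[0]-RK[0],fit[1]-RK[1]; ca,sa=np.cos(RK[2]),np.sin(RK[2])
            print(n,d["p"],fit,"cost",c,s,"lane u,v,da",ca*dx+sa*dy,-sa*dx+ca*dy,fit[2]-RK[2]); break
    cr=(228,100,328,220) if n=="top" else (220,120,360,250)
    overlay(n,f,RK,cp,cr,f"pics/{tag}_{n}.png",5 if n=="top" else 4.5)
E
sed -i 's/\[cr\[0\],cr\[1\]\]+.5)\*z/[cr[0],cr[1]]+.5)*z/' ov.py
python3 look.py c 505 80 0 side
```

```text
side 0.92 [514.006  71.307  -0.578] cost 451.288330078125 1227.0 lane u,v,da -68.83844443802624 -10.307513498561743 -0.6453809295314439
```

View pics/c_side.png

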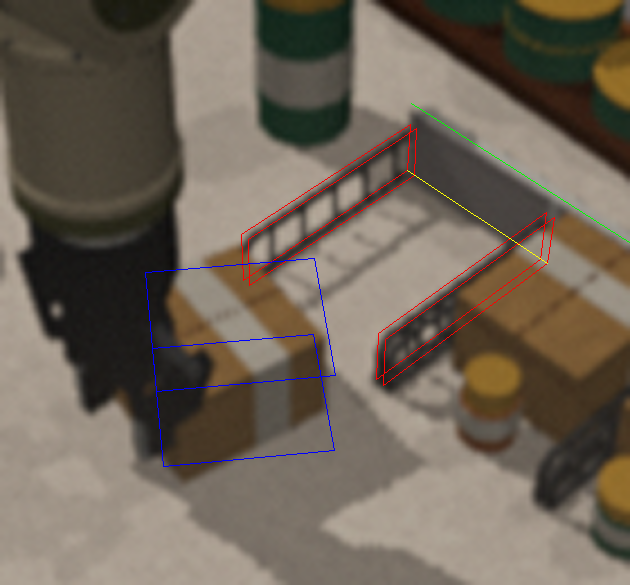

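```bash
cat >> h.py <<'E'
def fitocc(n,f,x,y,a,mask):
    ctr=proj(n,[[x,y,32]])[0]; roi=[int(ctr[0]-45),int(ctr[1]-42),int(ctr[0]+45),int(ctr[1]+42)]
    sl=np.s_[roi[1]:roi[3],roi[0]:roi[2]]
    t=mask[sl].astype(np.float32); gr=f[sl].astype(float).mean(2)
    h=((gr<40)&(brown(f)[sl]<.35)&(t<.5)).astype(np.uint8)
    h=cv2.morphologyEx(h,cv2.MORPH_OPEN,np.ones((3,3),np.uint8))
    h=cv2.dilate(h,np.ones((7,7),np.uint8)); w=1-h.astype(np.float32)
    g=lambda m:cv2.GaussianBlur(m,(0,0),1.0); t=g(t)
    cost=lambda p:float((w*(g(down(hullmask(n,boxpts(p[0],p[1],p[2]/100,100,94,65),roi)))-t)**2).sum())
    best=min((minimize(cost,[x,y,100*a+d],method="Nelder-Mead",options=dict(initial_simplex=[[x,y,100*a+d],[x+8,y,100*a+d],[x,y+8,100*a+d],[x,y,100*a+d+8]])) for d in(-10,0,8)),key=lambda q:q.fun)
    return best.x*[1,1,.01],best.fun,w.mean()
E
sed -i 's/fitcarton(n,f,gx/fitocc(n,f,gx/' look.py
python3 look.py d 500 80 0 side; python3 look.py d 500 80 -.1 side
```

```text
side 0.62 [498.515  81.128  -0.099] cost 4.495875358581543 0.7448413 lane u,v,da -83.63759723057373 0.5287047866728161 -0.1655142777483731
side 0.8 [500.15   80.545  -0.093] cost 4.893174171447754 0.74431217 lane u,v,da -82.04467499959941 -0.16268750947483834 -0.15959754823334343
```

View pics/d_side.png

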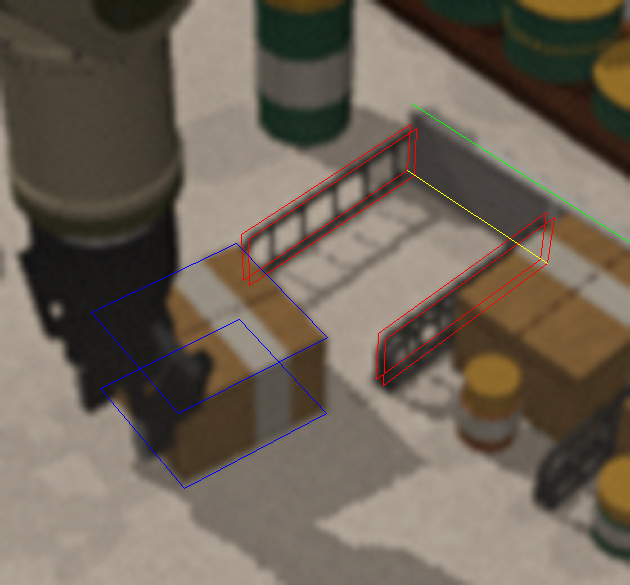

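Request:
step_arm:
  increments:
    - [[0.002, 0.0001, 0], [0, 0, 0], 0.5]
    - [[0.002, 0.0001, 0], [0, 0, 0], 0.5]
    - [[0.002, 0.0002, 0], [0, 0, 0], 0.5]
    - [[0.002, 0.0001, 0], [0, 0, 0], 0.5]
    - [[0.002, 0.0001, 0], [0, 0, 0], 0.5]
    - [[0, 0, 0], [0, 0, 0], 0.5]
    - [[0, 0, 0], [0, 0, 0], 0.5]
    - [[0, 0, 0], [0, 0, 0], 0.5]

```text
t: 6.15
tcp_pos: [446.3, 77.7, 26.5]
tool_rot: [0.0, -0.033, 0.999, 0.0]
contact_force: [0.0, -0.4, -0.5]
opening: 0.497
```

```bash
python3 look.py e 508 81 -.05 side; python3 look.py e 508 81 0 side
```

```text
side 0.98 [507.952  85.577  -0.057] cost 15.47247314453125 0.7398148 lane u,v,da -73.9233862785694 4.336192076766476 -0.12382780205347264
side 0.81 [506.605  84.094  -0.034] cost 5.726611137390137 0.74113756 lane u,v,da -75.36708986619982 2.9460810348296844 -0.10075126442979532
```

View pics/e_side.png

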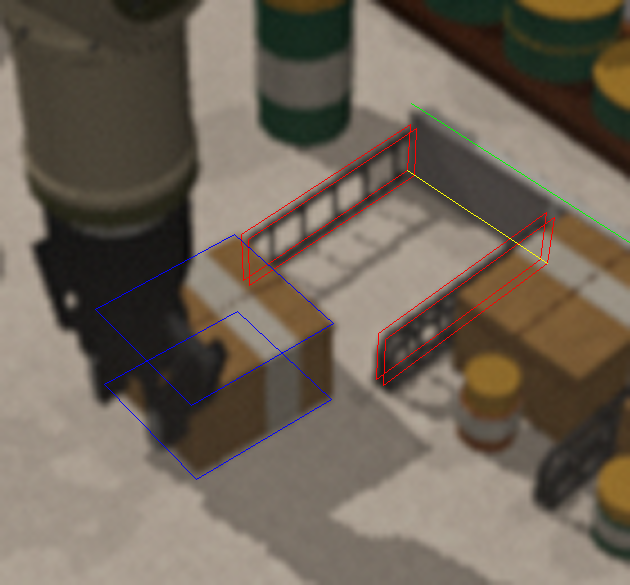

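Request:
step_arm:
  increments:
    - [[0.002, -0.0005, 0], [0, 0, 0], 0.5]
    - [[0.002, -0.0005, 0], [0, 0, 0], 0.5]
    - [[0.002, -0.0005, 0], [0, 0, 0], 0.5]
    - [[0.002, -0.0005, 0], [0, 0, 0], 0.5]
    - [[0.002, -0.0005, 0], [0, 0, 0], 0.5]
    - [[0, 0, 0], [0, 0, 0], 0.5]
    - [[0, 0, 0], [0, 0, 0], 0.5]
    - [[0, 0, 0], [0, 0, 0], 0.5]

```text
t: 7.15
tcp_pos: [456.3, 75.2, 26.5]
tool_rot: [0.0, -0.033, 0.999, 0.0]
contact_force: [-1.1, 0.3, 0.2]
opening: 0.504
```

```bash
python3 look.py f 515 84 0 side; python3 look.py f 515 82 0.05 side
```

```text
side 0.88 [515.361  87.454   0.009] cost 21.150697708129883 0.7373016 lane u,v,da -66.40564908147563 5.713139157483191 -0.057671506792710645
```

View pics/f_side.png

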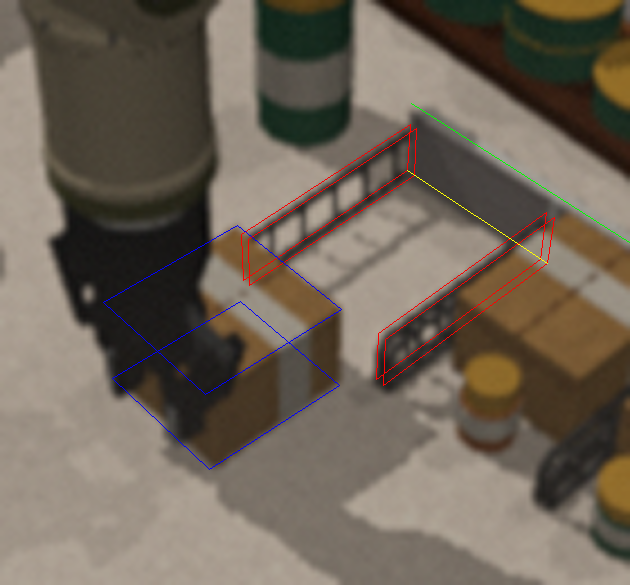

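Request:
step_arm:
  increments:
    - [[-0.01, 0, 0], [0, 0, 0], 0.5]
    - [[-0.01, 0, 0], [0, 0, 0], 0.5]
    - [[-0.01, 0, 0], [0, 0, 0], 0.5]
    - [[0, 0, 0.03], [0, 0, 0], 0.5]
    - [[0, 0, 0.03], [0, 0, 0], 0.5]
    - [[0, 0, 0.03], [0, 0, 0], 0.5]
    - [[0, 0, 0.03], [0, 0, 0], 0.5]
    - [[0, 0, 0], [0, 0, 0], 0.5]

```text
t: 8.15
tcp_pos: [427.3, 75.6, 149.7]
tool_rot: [0.003, -0.033, 0.999, 0.002]
contact_force: [0.1, -0.5, -0.7]
opening: 0.496
```

Request:
step_arm:
  increments:
    - [[0, 0.03, 0], [0, 0, 0], 0.5]
    - [[0, 0.03, 0], [0, 0, 0], 0.5]
    - [[0, 0.03, 0], [0, 0, 0], 0.5]
    - [[0, 0.03, 0], [0, 0, 0], 0.5]
    - [[0, 0.03, 0], [0, 0, 0], 0.5]
    - [[0, 0.03, 0], [0, 0, 0], 0.5]
    - [[0, 0.03, 0], [0, 0, 0], 0.5]
    - [[0, 0.03, 0], [0, 0, 0], 0.5]

```text
t: 8.95
tcp_pos: [425.0, 315.7, 145.6]
tool_rot: [-0.0, -0.033, 0.999, -0.0]
contact_force: [0.5, -0.6, 0.6]
opening: 0.498
```

```bash
python3 look.py g 515 86 0 side top
```

```text
side 0.92 [515.045  86.537   0.048] cost 13.487663269042969 0.98690474 lane u,v,da -66.78201515826498 4.81915697544037 -0.01856943241429737
top 0.77 [517.937  88.922   0.022] cost 17.16567039489746 1.0 lane u,v,da -63.73669240756963 7.004792065993617 -0.044987747620661406
```

View pics/g_side.png

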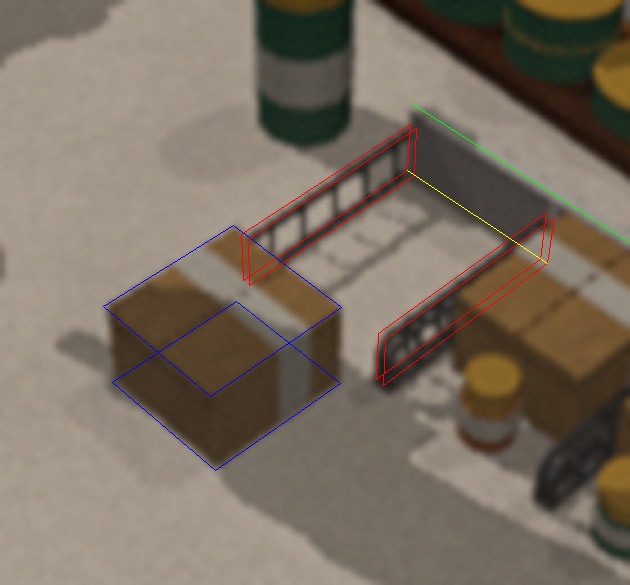

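View pics/g_top.png

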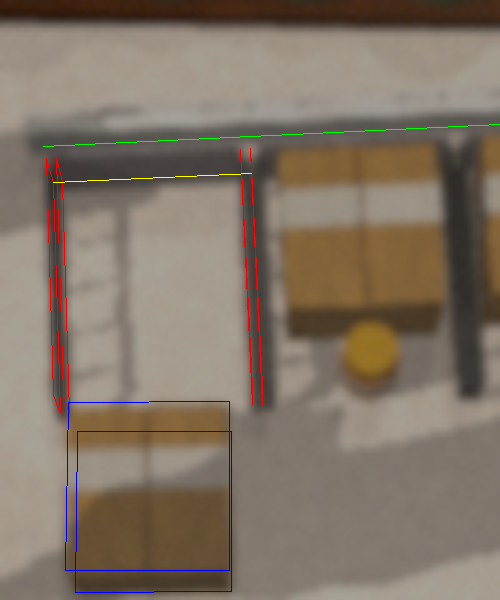

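Request:
step_arm:
  increments:
    - [[0.01, -0.018, 0], [0, 0, 0], 0]
    - [[0.01, -0.018, 0], [0, 0, 0], 0]
    - [[0.01, -0.018, 0], [0, 0, 0], 0]
    - [[0.01, -0.018, 0], [0, 0, 0], 0]
    - [[0.01, -0.018, 0], [0, 0, 0], 0]
    - [[0.01, -0.018, 0], [0, 0, 0], 0]
    - [[0.01, -0.018, 0], [0, 0, 0], 0]
    - [[0.008, -0.018, 0], [0, 0, 0], 0]

```text
t: 9.95
tcp_pos: [503.9, 168.6, 146.2]
tool_rot: [-0.0, -0.032, 0.999, -0.0]
contact_force: [-0.4, -0.3, 0.3]
opening: -0.001
```

Request:
step_arm:
  increments:
    - [[0, 0, -0.02], [0, 0, 0], 0]
    - [[0, 0, -0.02], [0, 0, 0], 0]
    - [[0, 0, -0.02], [0, 0, 0], 0]
    - [[0, 0, -0.02], [0, 0, 0], 0]
    - [[0, 0, -0.02], [0, 0, 0], 0]
    - [[0, 0, -0.015], [0, 0, 0], 0]
    - [[0, 0, -0.005], [0, 0, 0], 0]
    - [[0, 0, 0], [0, 0, 0], 0]

```text
t: 10.75
tcp_pos: [503.4, 169.8, 26.0]
tool_rot: [-0.001, -0.033, 0.999, -0.0]
contact_force: [-0.7, 0.7, -0.6]
opening: 0.001
```

```bash
python3 look.py h 515 86 0.03 side top
```

```text
side 0.56 [515.712  86.826   0.045] cost 6.989274501800537 0.88055557 lane u,v,da -66.09701690603163 5.062887761358871 -0.021950074648468043
top 0.79 [516.683  87.142   0.059] cost 76.67174530029297 1.0 lane u,v,da -65.10752388091595 5.31303109560773 -0.008409498653469419
```

View pics/h_side.png

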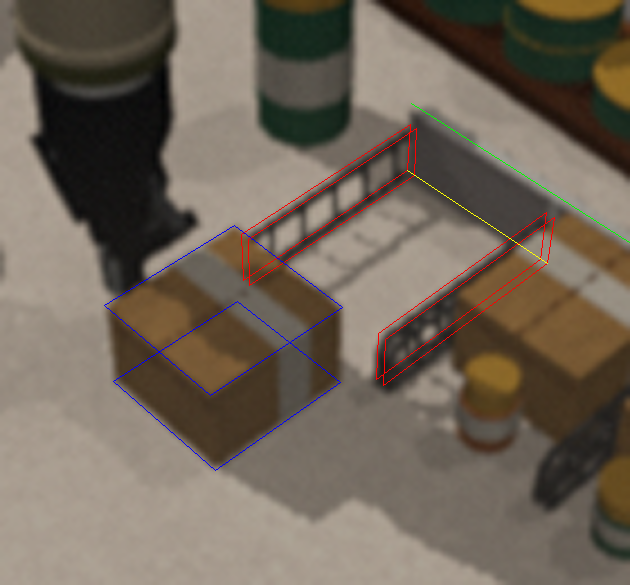

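View pics/h_top.png

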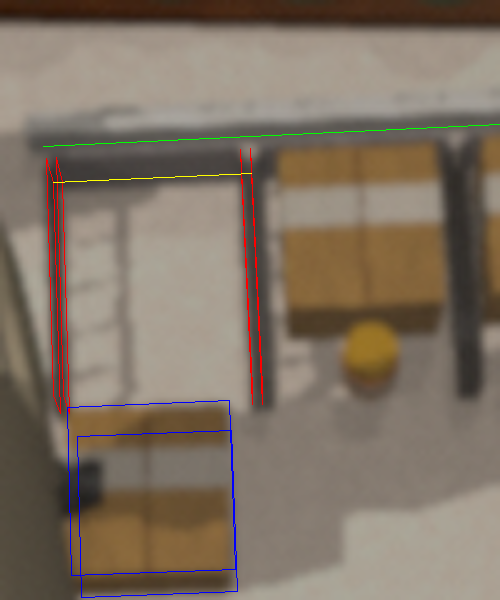

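Run:
```python
from h import *
np.set_printoptions(precision=1,suppress=True)
for z in (60,70,80,90,100,110): print(z,unproj("top",[248.3,196],z)[0],unproj("side",[263,169],z)[0], proj("side",unproj("top",[248.3,196],z)))
f=r.grab_frame("top"); cv2.imwrite("pics/k.png",cv2.resize(f[170:225,215:290],None,fx=9,fy=9,interpolation=cv2.INTER_CUBIC)[:,:,::-1])
f=r.grab_frame("side"); cv2.imwrite("pics/k2.png",cv2.resize(f[130:210,220:300],None,fx=7,fy=7,interpolation=cv2.INTER_CUBIC)[:,:,::-1])
```

```text
60 [520.5 114.9  60. ] [550.1 157.1  60. ] [[264.  182.3]]
70 [518.  114.1  70. ] [543.8 148.3  70. ] [[263.3 180.2]]
80 [515.5 113.2  80. ] [537.5 139.6  80. ] [[262.5 178. ]]
90 [513.1 112.4  90. ] [531.3 130.8  90. ] [[261.8 175.8]]
100 [510.6 111.6 100. ] [525. 122. 100.] [[261.  173.6]]
110 [508.2 110.8 110. ] [518.8 113.2 110. ] [[260.3 171.3]]
```

View pics/k.png

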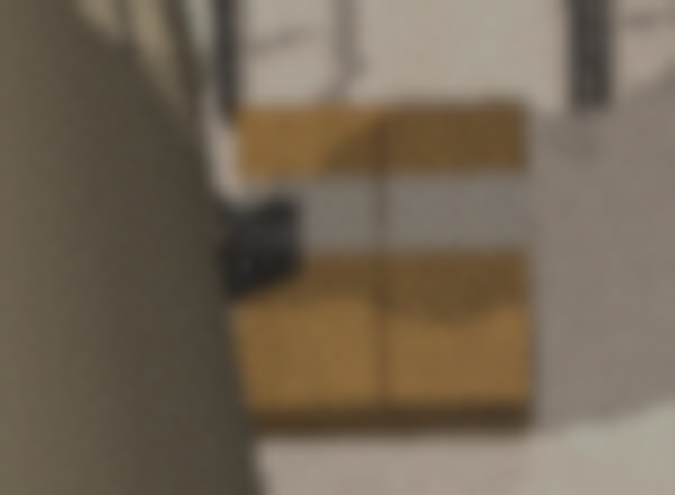

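View pics/k2.png

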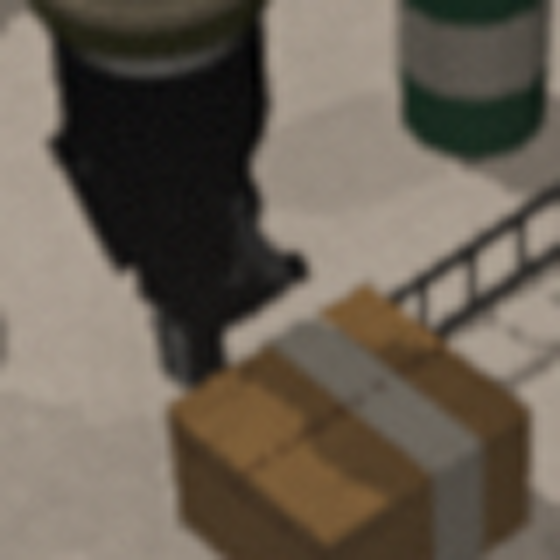

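Request:
step_arm:
  increments:
    - [[0.0002, -0.004, 0], [0, 0, 0], 0]
    - [[0.0003, -0.004, 0], [0, 0, 0], 0]
    - [[0.0002, -0.004, 0], [0, 0, 0], 0]
    - [[0.0003, -0.004, 0], [0, 0, 0], 0]
    - [[0.0002, -0.003, 0], [0, 0, 0], 0]
    - [[0.0002, -0.003, 0], [0, 0, 0], 0]
    - [[0.0002, -0.0025, 0], [0, 0, 0], 0]
    - [[0, 0, 0], [0, 0, 0], 0]

```text
t: 11.85
tcp_pos: [505.6, 146.5, 26.4]
tool_rot: [0.0, -0.033, 0.999, 0.0]
contact_force: [-0.6, 0.9, 2.0]
opening: 0.004
```

```bash
python3 look.py i 515.5 85 0.05 side
```

```text
side 0.71 [515.368  81.94    0.055] cost 7.228601932525635 0.86560845 lane u,v,da -66.76783630308952 0.21079135148664374 -0.011743734692270684
```

View pics/i_side.png

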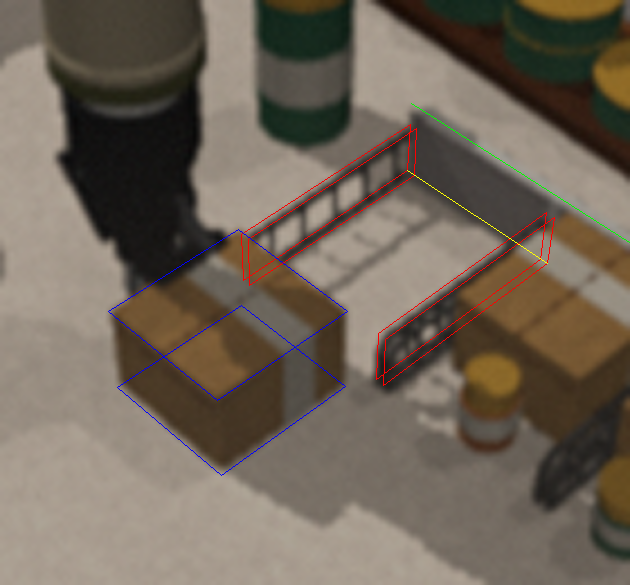

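Request:
step_arm:
  increments:
    - [[0, 0.015, 0], [0, 0, 0], 0]
    - [[0, 0.015, 0], [0, 0, 0], 0]
    - [[0, 0, 0.02], [0, 0, 0], 0]
    - [[0, 0, 0.02], [0, 0, 0], 0]
    - [[0, 0, 0.02], [0, 0, 0], 0]
    - [[0, 0, 0.02], [0, 0, 0], 0]
    - [[0, 0, 0.02], [0, 0, 0], 0]
    - [[0, 0, 0.02], [0, 0, 0], 0]

```text
t: 12.75
tcp_pos: [505.3, 178.1, 147.1]
tool_rot: [-0.0, -0.034, 0.999, -0.0]
contact_force: [-0.3, -0.5, 0.1]
opening: 0.002
```

Request:
step_arm:
  increments:
    - [[-0.009, 0.015, 0], [0, 0, 0], 0.5]
    - [[-0.009, 0.015, 0], [0, 0, 0], 0.5]
    - [[-0.009, 0.015, 0], [0, 0, 0], 0.5]
    - [[-0.009, 0.015, 0], [0, 0, 0], 0.5]
    - [[-0.009, 0.015, 0], [0, 0, 0], 0.5]
    - [[-0.009, 0.015, 0], [0, 0, 0], 0.5]
    - [[-0.009, 0.015, 0], [0, 0, 0], 0.5]
    - [[-0.009, 0.015, 0], [0, 0, 0], 0.5]

```text
t: 13.55
tcp_pos: [432.5, 298.5, 146.3]
tool_rot: [-0.0, -0.034, 0.999, 0.0]
contact_force: [-0.6, -0.0, -0.2]
opening: 0.498
```

```bash
python3 look.py j 515 82 0.05 side top
```

```text
side 0.8 [515.814  82.379   0.048] cost 6.181723594665527 0.98690474 lane u,v,da -66.2932889319926 0.6182428722444193 -0.019107846271761382
top 0.58 [517.232  85.42    0.06 ] cost 6.718725204467773 1.0 lane u,v,da -64.67497936085795 3.558135609332315 -0.007328813446378674
```

View pics/j_top.png

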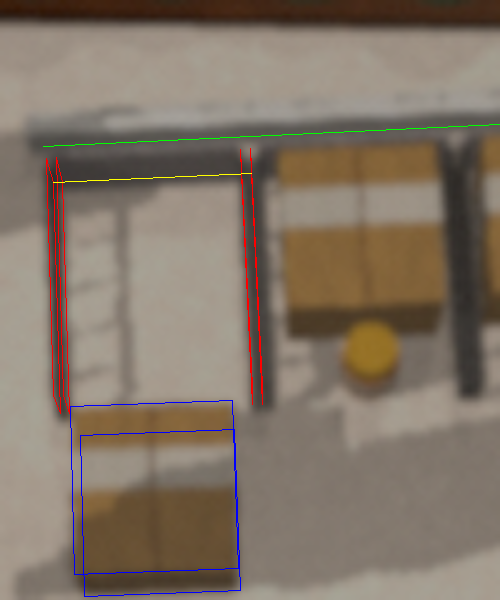

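Run:
```python
from ov import *
f=r.grab_frame("top"); cr=(236,165,286,190)
c=cv2.convertScaleAbs(f,alpha=1.5)
overlay("top",c,(582,85.2,.067),(516.2,83.5,.055),cr,"pics/z_top.png",15)
fs=r.grab_frame("side"); c=cv2.convertScaleAbs(fs,alpha=1.5)
overlay("side",c,(582,85.2,.067),(516.2,83.5,.055),(265,155,325,210),"pics/z_side.png",10)
for row in (150,155,160,165,170,175):
    print(row,f[row,236:286].mean(1).astype(int))
```

```text
150 [142 110  72  65  92 126 147 153 152 153 156 155 156 154 144 127 121 132
 149 156 156 156 155 155 155 156 156 155 156 156 155 154 155 155 156 156
 156 153 150 138 110  78  62  64  72  96 120 123 105  97]
155 [145 115  77  60  88 126 149 155 152 151 153 152 151 150 144 136 127 134
 150 157 157 156 158 156 156 155 155 154 155 154 154 156 155 154 154 155
 154 154 154 148 129  90  64  65  69  81 103 109 101  96]
160 [154 133  88  61  87 125 149 155 156 156 157 157 155 155 145 129 122 131
 148 156 156 154 154 153 154 154 155 156 156 157 158 157 157 155 154 154
 155 154 153 145 127  95  72  67  68  85 117 139 131 106]
165 [151 131  92  64  80 113 133 145 151 151 145 143 140 138 139 134 123 122
 135 150 155 155 153 155 154 154 155 154 154 154 153 153 152 153 154 154
 155 156 156 151 135 103  76  68  67  74  91 113 113  87]
170 [154 136  98  67  71 100 129 150 156 156 156 156 155 155 153 145 128 123
 134 149 157 156 154 155 154 155 155 155 154 154 156 156 155 155 155 156
 155 155 153 149 139 116  83  66  68  73  90 117 136 142]
175 [152 134 102  69  64  90 115 127 131 139 140 145 149 151 150 141 126 120
 128 145 153 155 155 155 153 153 154 153 154 155 155 157 157 156 155 154
 154 154 153 151 146 126  91  67  66  66  86 117 140 146]
```

View pics/z_top.png

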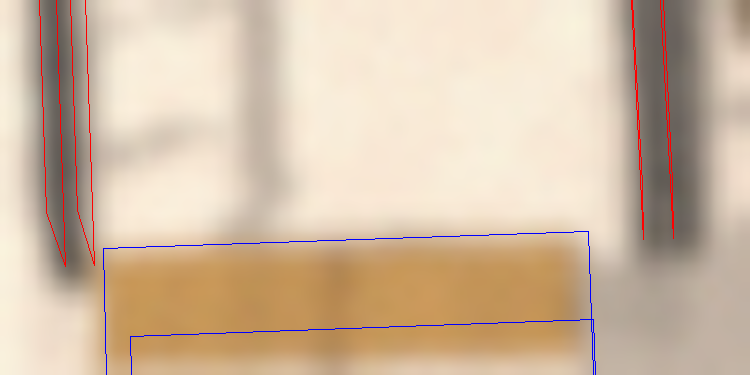

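View pics/z_side.png

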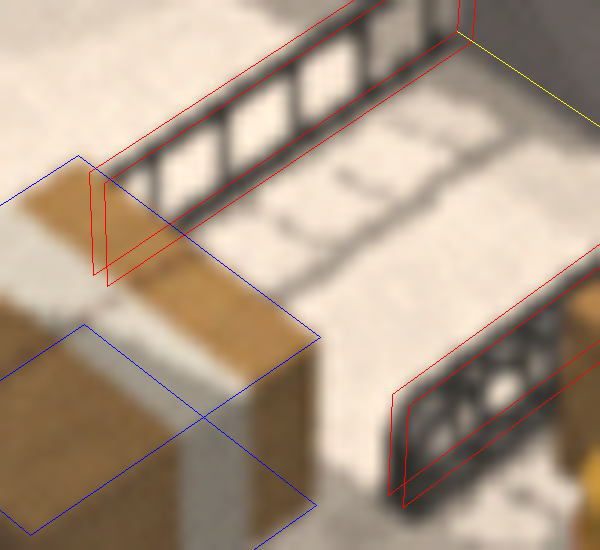

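Request:
step_arm:
  increments:
    - [[0, -0.0276, 0], [0, 0, 0], 0.5]
    - [[0, -0.0276, 0], [0, 0, 0], 0.5]
    - [[0, -0.0276, 0], [0, 0, 0], 0.5]
    - [[0, -0.0276, 0], [0, 0, 0], 0.5]
    - [[0, -0.0276, 0], [0, 0, 0], 0.5]
    - [[0, -0.0276, 0], [0, 0, 0], 0.5]
    - [[0, -0.0276, 0], [0, 0, 0], 0.5]
    - [[0, -0.0276, 0], [0, 0, 0], 0.5]

```text
t: 14.65
tcp_pos: [433.6, 73.8, 146.4]
tool_rot: [0.0, -0.032, 0.999, 0.0]
contact_force: [0.8, 0.7, -0.3]
opening: 0.5
```

Request:
step_arm:
  increments:
    - [[0, 0, -0.02], [0, 0, 0], 0.5]
    - [[0, 0, -0.02], [0, 0, 0], 0.5]
    - [[0, 0, -0.02], [0, 0, 0], 0.5]
    - [[0, 0, -0.02], [0, 0, 0], 0.5]
    - [[0, 0, -0.02], [0, 0, 0], 0.5]
    - [[0, 0, -0.015], [0, 0, 0], 0.5]
    - [[0, 0, -0.006], [0, 0, 0], 0.5]
    - [[0, 0, 0], [0, 0, 0], 0.5]

```text
t: 15.45
tcp_pos: [433.3, 75.0, 25.0]
tool_rot: [-0.001, -0.033, 0.999, -0.0]
contact_force: [-0.7, 0.1, 1.3]
opening: 0.502
```

Request:
step_arm:
  increments:
    - [[0.004, 0.0003, 0], [0, 0, 0], 0.5]
    - [[0.004, 0.0003, 0], [0, 0, 0], 0.5]
    - [[0.004, 0.0003, 0], [0, 0, 0], 0.5]
    - [[0.004, 0.0003, 0], [0, 0, 0], 0.5]
    - [[0.004, 0.0003, 0], [0, 0, 0], 0.5]
    - [[0.003, 0, 0], [0, 0, 0], 0.5]
    - [[0.003, 0, 0], [0, 0, 0], 0.5]
    - [[0.003, 0, 0], [0, 0, 0], 0.5]

```text
t: 16.25
tcp_pos: [462.1, 77.1, 25.1]
tool_rot: [-0.001, -0.033, 0.999, -0.0]
contact_force: [-4.1, -0.3, 2.2]
opening: 0.498
```

Request:
step_arm:
  increments:
    - [[0.003, 0, 0], [0, 0, 0], 0.5]
    - [[0.003, 0, 0], [0, 0, 0], 0.5]
    - [[0.003, 0, 0], [0, 0, 0], 0.5]
    - [[0.003, 0, 0], [0, 0, 0], 0.5]
    - [[0.003, 0, 0], [0, 0, 0], 0.5]
    - [[0, 0, 0], [0, 0, 0], 0.5]
    - [[0, 0, 0], [0, 0, 0], 0.5]
    - [[0, 0, 0], [0, 0, 0], 0.5]

```text
t: 17.05
tcp_pos: [477.8, 77.2, 25.5]
tool_rot: [0.0, -0.033, 0.999, 0.0]
contact_force: [-0.1, -0.1, 0.4]
opening: 0.499
```

```bash
sed -i 's/cp=fit$/cp=fit/' look.py; python3 look.py l 535 84 0.06 side; python3 look.py l 535 84 0.03 side
python3 - <<'E'
from ov import *
fs=r.grab_frame("side"); overlay("side",cv2.convertScaleAbs(fs,alpha=1.5),(582,83.5,.067),(535,82,.067),(255,140,335,215),"pics/l2.png",8)
E
```

```text
side 0.73 [535.913  84.127   0.082] cost 8.727399826049805 0.7297619 lane u,v,da -46.12255341051741 1.017442388007181 0.014953461340771343
side 0.84 [536.443  85.516   0.054] cost 9.9308443069458 0.73161376 lane u,v,da -45.50050369384847 2.3675194041299568 -0.01262772593563477
```

View pics/l2.png

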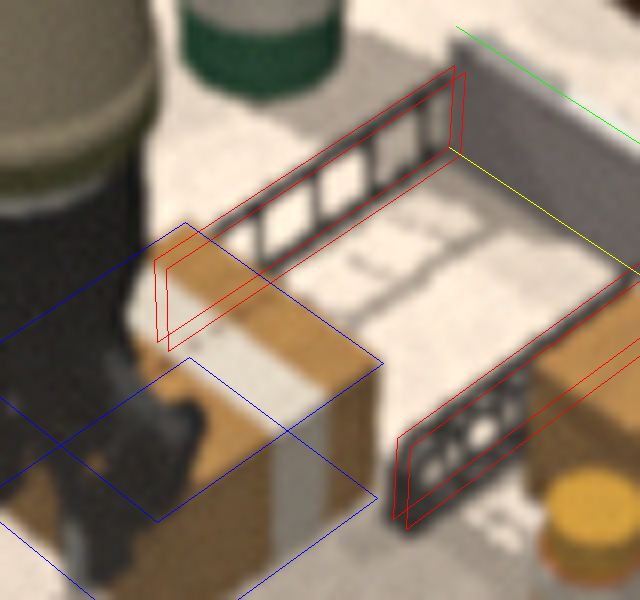

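Request:
step_arm:
  increments:
    - [[0.004, 0, 0], [0, 0, 0], 0.5]
    - [[0.004, 0, 0], [0, 0, 0], 0.5]
    - [[0.004, 0, 0], [0, 0, 0], 0.5]
    - [[0.004, 0, 0], [0, 0, 0], 0.5]
    - [[0.004, 0, 0], [0, 0, 0], 0.5]
    - [[0.004, 0, 0], [0, 0, 0], 0.5]
    - [[0.004, 0, 0], [0, 0, 0], 0.5]
    - [[0.002, 0, 0], [0, 0, 0], 0.5]

```text
t: 18.1
tcp_pos: [508.1, 77.1, 25.3]
tool_rot: [0.0, -0.033, 0.999, -0.0]
contact_force: [-1.9, 0.5, 0.8]
opening: 0.501
```

```bash
sed -i 's/RK=(582,86.2,.067)/RK=(582,83.5,.067)/' look.py;  python3 look.py m 565 84 0.06 side
python3 - <<'E'
from ov import *
fs=r.grab_frame("side"); overlay("side",cv2.convertScaleAbs(fs,alpha=1.5),(582,83.5,.067),(565,82.5,.067),(255,140,335,215),"pics/m2.png",8)
E
```

```text
side 0.72 [566.181  83.342   0.063] cost 9.102535247802734 0.70066136 lane u,v,da -15.794513644304777 0.901745891175235 -0.0037640788641487566
```

View pics/m2.png

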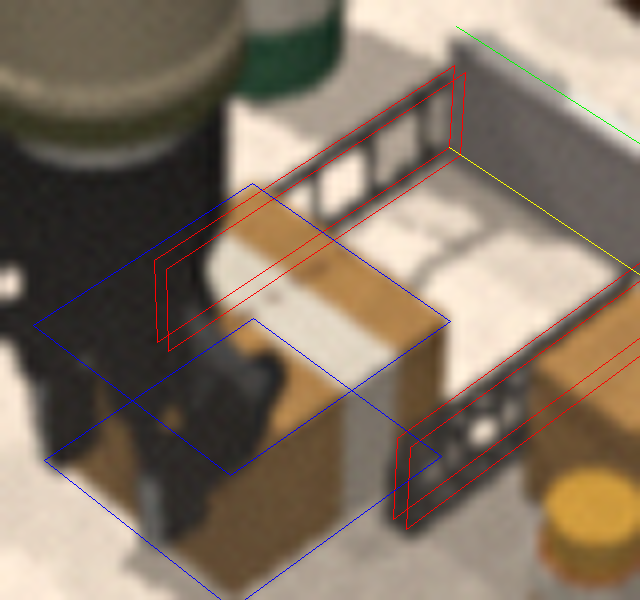

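Request:
step_arm:
  increments:
    - [[0.004, 0.0002, 0], [0, 0, 0], 0.5]
    - [[0.004, 0.0003, 0], [0, 0, 0], 0.5]
    - [[0.004, 0.0002, 0], [0, 0, 0], 0.5]
    - [[0.004, 0.0003, 0], [0, 0, 0], 0.5]
    - [[0.004, 0.0002, 0], [0, 0, 0], 0.5]
    - [[0.004, 0.0003, 0], [0, 0, 0], 0.5]
    - [[0.004, 0.0002, 0], [0, 0, 0], 0.5]
    - [[0.004, 0.0003, 0], [0, 0, 0], 0.5]

```text
t: 19.05
tcp_pos: [539.9, 79.2, 25.3]
tool_rot: [-0.0, -0.033, 0.999, 0.0]
contact_force: [-4.4, 0.5, 2.6]
opening: 0.498
```

```bash
python3 look.py n 598 85 0.06 side
python3 - <<'E'
from ov import *
fs=r.grab_frame("side"); overlay("side",cv2.convertScaleAbs(fs,alpha=1.5),(582,83.5,.067),(598,85,.067),(255,140,335,215),"pics/n2.png",8)
E
```

```text
side 0.75 [597.666  86.626   0.079] cost 7.244692325592041 0.69656086 lane u,v,da 15.840355868681018 2.0701967215833603 0.011502287846642284
```

View pics/n2.png

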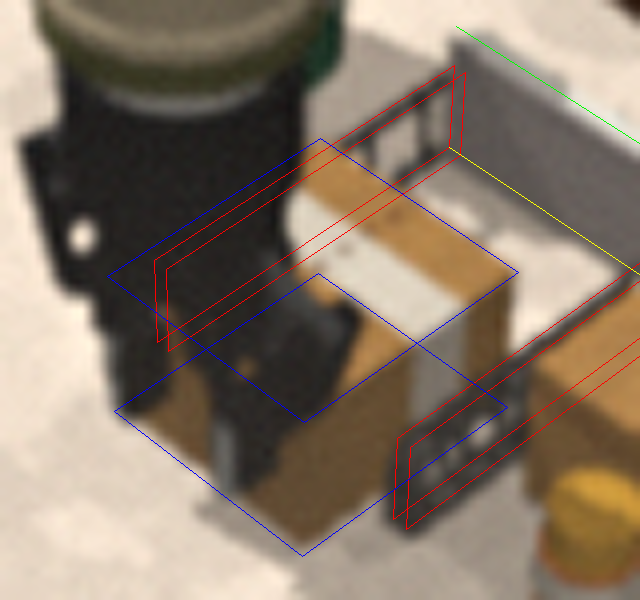

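Request:
step_arm:
  increments:
    - [[0.004, 0.0002, 0], [0, 0, 0], 0.5]
    - [[0.004, 0.0002, 0], [0, 0, 0], 0.5]
    - [[0.004, 0.0003, 0], [0, 0, 0], 0.5]
    - [[0.004, 0.0002, 0], [0, 0, 0], 0.5]
    - [[0.004, 0.0002, 0], [0, 0, 0], 0.5]
    - [[0.004, 0.0003, 0], [0, 0, 0], 0.5]
    - [[0.004, 0.0002, 0], [0, 0, 0], 0.5]
    - [[0.004, 0.0002, 0], [0, 0, 0], 0.5]

```text
t: 20.0
tcp_pos: [571.9, 81.0, 25.3]
tool_rot: [-0.0, -0.033, 0.999, 0.0]
contact_force: [-2.8, -0.2, -0.1]
opening: 0.499
```

```bash
python3 look.py o 629 87 0.07 side
python3 - <<'E'
from ov import *
fs=r.grab_frame("side"); overlay("side",cv2.convertScaleAbs(fs,alpha=1.5),(582,83.5,.067),(628.5,86.5,.067),(265,130,345,205),"pics/o2.png",8)
E
```

```text
(no output)
```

View pics/o2.png

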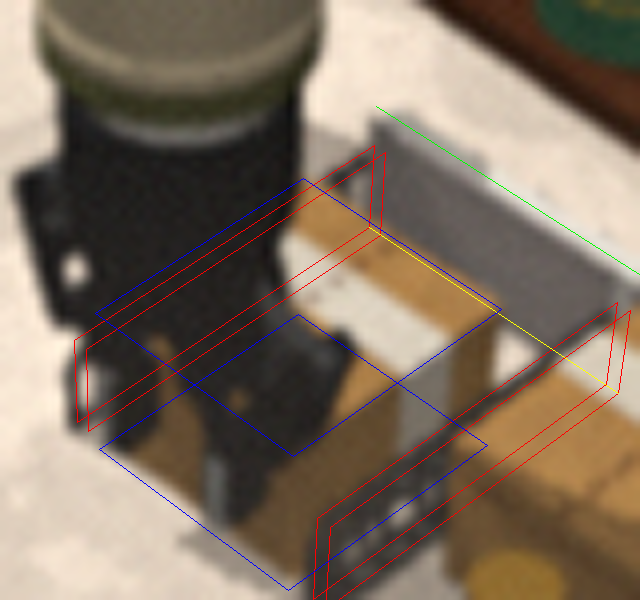

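Request:
step_arm:
  increments:
    - [[0.004, 0.0003, 0], [0, 0, 0], 0.5]
    - [[0.004, 0.0002, 0], [0, 0, 0], 0.5]
    - [[0.004, 0.0003, 0], [0, 0, 0], 0.5]
    - [[0.004, 0.0003, 0], [0, 0, 0], 0.5]
    - [[0.004, 0.0002, 0], [0, 0, 0], 0.5]
    - [[0.004, 0.0003, 0], [0, 0, 0], 0.5]
    - [[0.004, 0.0003, 0], [0, 0, 0], 0.5]
    - [[0.004, 0.0002, 0], [0, 0, 0], 0.5]

```text
t: 20.95
tcp_pos: [603.9, 83.1, 25.4]
tool_rot: [-0.0, -0.033, 0.999, 0.0]
contact_force: [-5.1, 0.1, 2.8]
opening: 0.497
```

Run:
```python
from ov import *
fs=r.grab_frame("side"); overlay("side",cv2.convertScaleAbs(fs,alpha=1.5),(582,83.5,.067),(660.5,88.5,.067),(280,120,360,195),"pics/p2.png",8)
```

```text
(no output)
```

View pics/p2.png

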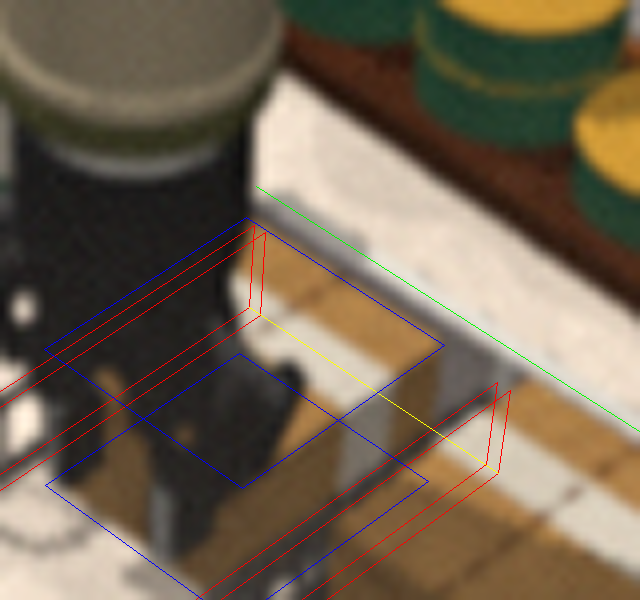

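Request:
step_arm:
  increments:
    - [[0.002, 0.0001, 0], [0, 0, 0], 0.5]
    - [[0.002, 0.0002, 0], [0, 0, 0], 0.5]
    - [[0.002, 0.0001, 0], [0, 0, 0], 0.5]
    - [[0.002, 0.0001, 0], [0, 0, 0], 0.5]
    - [[0.002, 0.0002, 0], [0, 0, 0], 0.5]
    - [[0.002, 0.0001, 0], [0, 0, 0], 0.5]
    - [[0.002, 0.0001, 0], [0, 0, 0], 0.5]
    - [[0.002, 0.0002, 0], [0, 0, 0], 0.5]

```text
t: 21.8
tcp_pos: [616.7, 83.9, 25.2]
tool_rot: [-0.003, -0.033, 0.999, 0.0]
contact_force: [-29.4, -1.7, 22.8]
opening: 0.499
```

Request:
step_arm:
  increments:
    - [[0.001, 0.0001, 0], [0, 0, 0], 0.5]
    - [[0.001, 0, 0], [0, 0, 0], 0.5]
    - [[0.001, 0.0001, 0], [0, 0, 0], 0.5]
    - [[0, 0, 0], [0, 0, 0], 0.5]
    - [[0, 0, 0], [0, 0, 0], 0.5]
    - [[0, 0, 0], [0, 0, 0], 0.5]
    - [[0, 0, 0], [0, 0, 0], 0.5]
    - [[0, 0, 0], [0, 0, 0], 0.5]

```text
t: 22.6
tcp_pos: [616.7, 83.8, 24.8]
tool_rot: [-0.007, -0.033, 0.999, 0.0]
contact_force: [-35.0, -4.1, 26.1]
opening: 0.501
```

Run:
```python
from ov import *
fs=r.grab_frame("side"); overlay("side",cv2.convertScaleAbs(fs,alpha=1.5),(582,83.5,.067),(681.8,90.2,.067),(280,120,360,195),"pics/q2.png",8)
```

```text
(no output)
```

View pics/q2.png

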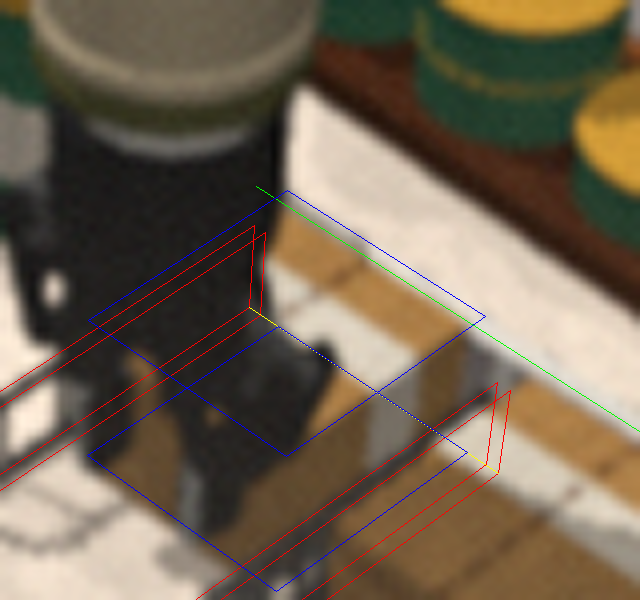

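Request:
step_arm:
  increments:
    - [[-0.004, -0.0003, 0], [0, 0, 0], 0.5]
    - [[-0.004, -0.0002, 0], [0, 0, 0], 0.5]
    - [[-0.005, -0.0003, 0], [0, 0, 0], 0.5]
    - [[-0.01, -0.0007, 0], [0, 0, 0], 0.5]
    - [[-0.015, -0.001, 0], [0, 0, 0], 0.5]
    - [[0, 0, 0.04], [0, 0, 0], 0.5]
    - [[0, 0, 0.04], [0, 0, 0], 0.5]
    - [[0, 0, 0.04], [0, 0, 0], 0.5]

```text
t: 23.45
tcp_pos: [584.0, 81.7, 146.7]
tool_rot: [0.0, -0.033, 0.999, 0.0]
contact_force: [0.9, 1.3, 0.2]
opening: 0.498
```

Request:
step_arm:
  increments:
    - [[-0.02, 0.02, 0.01], [0, 0, 0], 0.5]
    - [[-0.02, 0.02, 0.01], [0, 0, 0], 0.5]
    - [[-0.02, 0.02, 0], [0, 0, 0], 0.5]
    - [[-0.02, 0.02, 0], [0, 0, 0], 0.5]
    - [[-0.02, 0.02, 0], [0, 0, 0], 0.5]
    - [[-0.02, 0.03, 0], [0, 0, 0], 0.5]
    - [[-0.02, 0.03, 0], [0, 0, 0], 0.5]
    - [[-0.02, 0.03, 0], [0, 0, 0], 0.5]

```text
t: 24.25
tcp_pos: [423.4, 272.8, 165.5]
tool_rot: [0.0, -0.033, 0.999, 0.0]
contact_force: [-0.1, 0.1, -0.5]
opening: 0.5
```

```bash
sed -i 's/(228,100,328,220) if/(228,100,378,220) if/' look.py; python3 look.py s 675 90 0.067 top side
```

```text
top 0.67 [676.859  92.878   0.082] cost 15.514983177185059 0.99404764 lane u,v,da 95.27423668355836 3.006159582975763 0.014899187266192826
side 0.74 [674.517  94.373   0.204] cost 76.24786376953125 0.8396825 lane u,v,da 93.03698920336213 4.654626172349686 0.13693102618478117
```

View pics/s_top.png

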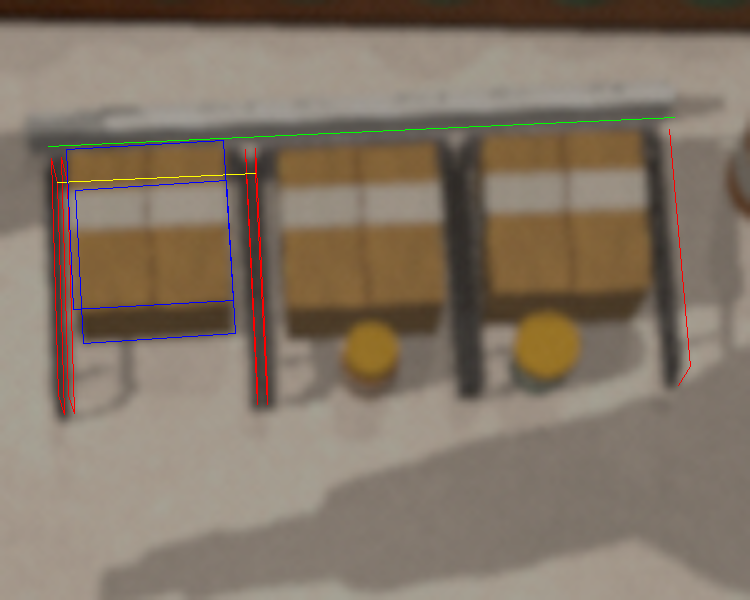

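View pics/s_side.png

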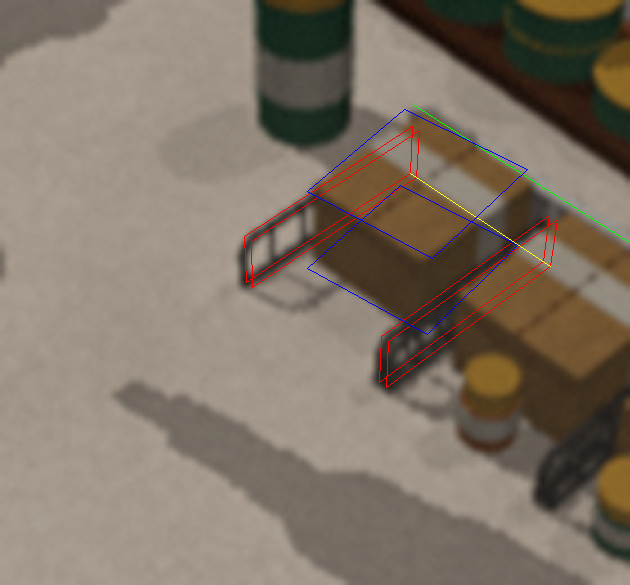

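Run:
```python
from h import *
f=r.grab_frame("top"); cv2.imwrite("pics/t1.png",cv2.resize(cv2.convertScaleAbs(f[115:188,230:320],alpha=1.6),None,fx=8,fy=8,interpolation=cv2.INTER_CUBIC)[:,:,::-1])
f=r.grab_frame("side"); cv2.imwrite("pics/t2.png",cv2.resize(cv2.convertScaleAbs(f[135:210,270:370],alpha=1.6),None,fx=7.5,fy=7.5,interpolation=cv2.INTER_CUBIC)[:,:,::-1])
```

```text
(no output)
```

View pics/t1.png

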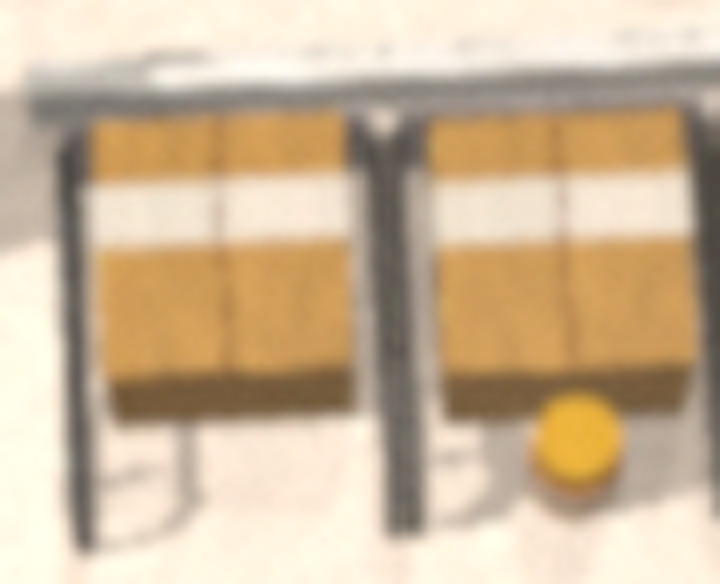

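View pics/t2.png

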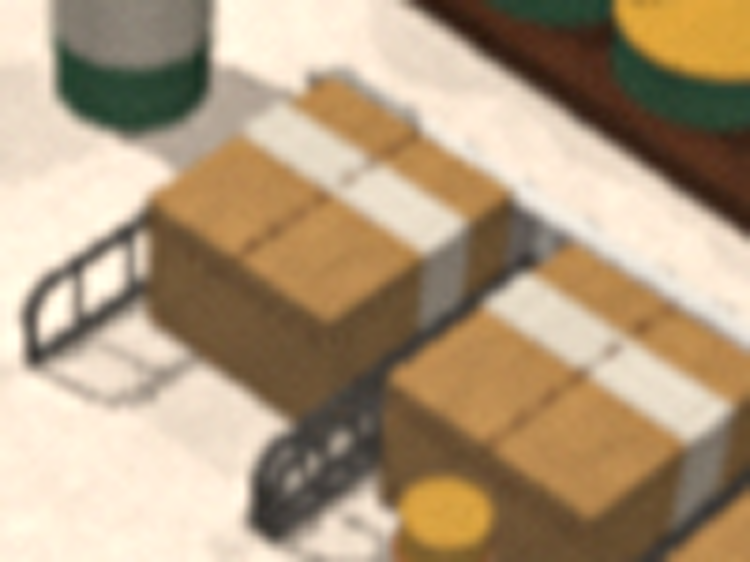

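```bash
python3 -c "
from rig import r
print(r.job_done())"
```

```text
the job is handed in; nothing more can be done
None
```

I pushed the brown carton down the empty left lane until it stopped against the back stop, then handed the job in at about 24 s of the 72 s. `job_done` gives no verdict, so the result below rests on my own checks.

**What I did:**
- **Squaring:** I used two half-open fingertips to turn the carton in line with the lane. I then nudged it about 5 mm to the right from its left side, because the first push had left it off-centre.
- **Pushing home:** I pushed it along the lane with looks in between. At the end the fingers stopped dead at 30–35 N while still commanded forward, which I took as contact with the stop.
- **Clearing off:** I backed the hand out of the lane and lifted it away; it touches nothing.

**Last checks:**
- **Top camera, after backing off:** the carton is about 0.015 rad from square. By eye its gap to the rail is nearly equal on both sides, roughly 1 mm left of centre. It looks level with the stocked carton next to it.
- **Depth:** with my rack estimate the top camera puts the carton at 95 mm, against 100 mm for fully home and a limit of 94.5 mm. That estimate is a few mm uncertain along the lane, so I relied on the firm stop instead.
- **Side camera:** its final automatic fit disagreed (93 mm and 0.14 rad from square). I discounted it because the fit cost was high and its outline did not match the picture; a rail partly hides the carton there.
- **Rails and other goods:** I saw no rail contact in any picture. The goods in the final views looked unmoved, though I did not measure them, and the flat tin and scoop were outside those views.

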